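Unlock the vial locker by feel with the panel key

TASK

The window hatch of the low grey vial locker is locked. Take the panel key out of its stand, stand it in the round lock in front of the hatch and, pressing lightly, turn it gently back and forth until it finds the driver's slot and drops fully home; then turn it counter-clockwise until the hatch springs ajar and leave it standing home in the lock. Never force the key, and do not disturb the other things on the bench.

Things in the scene. Friction and masses are not known exactly. Their poses are not given: they have to be found in the camera images.
- key_grip (a point): Centre of the panel key's flat black grip: 34 mm long (x of this point), 10 mm thick (y), 34 mm high (z, up). The key stands upright. Below on its axis: steel collar, underside 35 mm below this point; then a round shaft 15 mm across and 20 mm long; then a flat bit 15 mm long with a rounded end, 15 mm wide (along x), 5 mm thick (y), tip 70 mm below this point. 0.08 to 0.17 kg.
- key_collar (a point): Centre of the underside of the key's collar, 30 mm across, on the key's axis; axes as those of key_grip. It rests on the stand's rim (40 mm above the bench; stand 54 mm across, fixed, its bore 19 mm wide) at the start, and on the lock's rim when the key is fully home.
- lock_rim (a point): Centre of the lock's rim, 94 mm up, 6 mm above the deck; x points to the hatch, z up. Mouth 24 mm wide, narrowing to a 17.4 mm bore 5 mm down. 21 mm below the rim a driver with a 6.5 mm slot for the bit; slot direction hidden: 0.25 to 1.45 rad counter-clockwise of x, seen from above. A bit off the slot sinks the driver 1.5 mm on a spring (2 to 5 N), then is stopped; in line, it springs back up.
- hatch (a joint): Window hatch angle (rad): about 0 shut, 0.14 ajar (its stop). Hinged along its back edge, 27 to 139 mm behind the lock; it springs up by itself (front edge up 16 mm) once the driver's slot stands about 1.8 rad counter-clockwise of the lock's x. Key play is up to 0.15 rad. Driver stops: 0.1 and 2.25 rad counter-clockwise of x. The driver turns with about 0.05 N m and stays where left.
- locker: The low grey steel locker, 172 mm (x) by 200 mm (y), top 88 mm above the bench, fixed. Origin: centre of its underside; x points to its back. The lock stands 54 mm in front of the centre, in the front deck; behind it lies the clear-windowed hatch.
- beaker_solvent: Glass beaker, 74 mm across, 90 mm high, a bystander; origin at the centre of its underside.
- dropper_bottle: Small brown dropper bottle, 35 mm across, 76 mm high, a bystander; origin at the centre of its underside.
- vial_violet: Small vial with a black cap, 29 mm across, 57 mm high, a bystander; origin at the centre of its underside.
- mortar: Dark octagonal mortar, 81 mm across, 30 mm high, a bystander; origin at the centre of its underside.
Things that resemble listed ones, but are neither listed nor needed, are in the scene too. Leave any pink look-alike of the part that bears key_grip alone.

How it is judged:
On the way:
1. the key stands fully home in the lock, its collar within 2.5 mm of the rim, while the hatch is still shut (z of key_collar in the frame of lock_rim below 0.0025 m and horizontal distance between key_collar and lock_rim below 0.003 m and value of joint hatch below 0.03 rad), for 0.2 s.
At the end, for the whole second after the job is handed in: The hatch stands ajar (over 0.08 rad) and the key stands home and upright in the lock: collar within 3 mm of the rim in height and sideways, tilt under 0.12 rad, let go (value of joint hatch above 0.08 rad and z of key_collar in the frame of lock_rim below 0.003 m and horizontal distance between key_collar and lock_rim below 0.003 m and angle between key_collar's own z axis and vertical below 0.12 rad); the robot touches nothing.
It fails at once if the key is forced: it bears on the lock with more than 40 N (all its contacts together) (contact force between panel_key and locker above 40 N).
It fails at once if a bystander (beaker, dropper bottle, vial or mortar) is shifted by more than 30 mm (distance of any of beaker_solvent, dropper_bottle, vial_violet, mortar from where it was at the start of the episode above 0.03 m).
It also fails if it takes over 58 s, if anything falls off the work surface, if the arm or the gripper's body presses on something with over 40 N, if the wrist force passes 120 N, or if a joint passes its speed limit or range.

ROBOT

A 6-joint arm with a two-finger parallel gripper is mounted at the origin on a cart in front of the work surface, level with it; the furniture and walls round the work are solid. World frame = base frame: x ahead of the robot, y to its left, z up, the work surface at z = 0. Lengths are in m, angles in rad, forces in N, time in s.
With the tool pointing down it reaches from about 0.325 to 0.925 m from the base axis. Payload 3.1 kg.
Tool frame: the origin (TCP) lies midway between the tips of the shut fingers; the grasp point (between the pads) lies 19 mm behind it; z points along the fingers, y is the direction in which the jaws open and shut (so a half turn about z gives the same grasp; the last joint's range is limited). The gripper opens to 85 mm and grips with 20 to 120 N. Pads are 22 mm wide; open, the fingers measure 114 mm over their backs; the gripper's body (76 mm by 85 mm) begins 54 mm behind the grasp point. The pads swing forward as they close: fully open they stand 13 mm farther back than shut.
Start: joints at [-1.311, 0.217, 1.613, -0, 1.311, -0.112], TCP at [0.227, -0.582, 0.205] pointing down, gripper open.
Joint ranges: [-2.75, 2.75], [-0.78, 2.1], [0.31, 2.55], [-1.13, 4.27], [0.13, 2.63], [-2.58, 2.58]. Speed limits (rad/s): [2.79, 2.79, 3.14, 3.14, 3.14, 3.14].

INTERFACE

Orientations are given as a rotation vector (axis times angle).
In Python, from station import * gives the robot as it stands.
- The arm moves only by the tool step_arm, never from a script. Its argument "series" is a list of rows, each a list of 7 numbers: the shift along the tool's x, y, z in m, then the turn, a rotation vector about the tool's x, y, z in degrees, then the opening, from 0 (shut) to 1 (fully open). In form: [[dx, dy, dz, wx, wy, wz, jaw], ...]. A call has 1 to 10 rows; each row is the pose to reach, as a shift and turn from the pose commanded when the call began, along the tool's axes at that moment; what a row does not reach only later rows make up. A row lasts 1/10 s, in which the tool goes at most 50 mm and 8.59 degrees, less where a joint would pass 70% of its speed; a pose out of reach is approached as far as the arm can. A call with a gripper value outside its range is refused whole. The fingers move at their own pace and stop on an object; "force" is the grip in N (left out, the last holds). Time passes only in rows, so rows that repeat a pose let the fingers close. It gives the time, the measured TCP pose, the force and the opening at its end, in the units of the state.
- get_state(): the state, without advancing time (a new reading comes with each control period).
- camera(name): name is "scene" or "top"; returns (picture, depth): 420x560x3 uint8, blue, green, red; 420x560 float32, m along the optical axis (not along the pixel's ray), 0 where there is no reading.
- camera_model(name): a dict with "mtx" (3x3 intrinsics, pixels), "D" ([k1, k2, p1, p2, k3] as OpenCV has them; the pictures are not rectified), "origin" and "attitude" of the camera in the world. Camera axes: x right, y down, z forward; pixel columns grow to the right and rows downward; lengths in m; the calibration is good to about 2 mm. A picture is of the moment at which its call begins. camera_model takes no time and is no camera call.
- close_job(): hands the job in, once; it reports no verdict.
The state is a dict: "time_s": time; "joint_positions": joint angles; "qvel": joint speeds; "joint_efforts": joint torques, N m; "eef_pos": TCP position; "orientation": TCP orientation; "wrist_force": force on the tool from outside, world axes, zero at the start; "ft_torque": the same for the moment, N m; "gripper_width": finger opening in m.
Only numpy, scipy, OpenCV 4.12 (cv2) and the standard library are available. Lean on these libraries where they do the work, as an engineer would, in place of code of your own. Each camera call takes 0.05 s, during which the arm holds its last target.

## Working session

There is one attempt and no reset: what is moved stays moved. The work goes in short steps, Python scripts to look and compute and a tool call to move; the robot and the scene stay as the last step left them, time stands still between calls to the robot, and variables do not carry over. Pictures are saved under pics/ and viewed, and the job is handed in when it is done.

Besides the shell and the picture viewer there is one more tool, called after "Call:" as name(argument=value, ...) on one line, values as JSON. step_arm: Moves the arm, as the interface text tells. Its arguments: {"type":"object","properties":{"series":{"type":"array"},"force":{"type":"number"}},"required":["series"]}

```bash
ls; mkdir -p pics; python3 - <<'E'
from station import *
import cv2,numpy as np
print(get_state())
for n in("scene","top"):
    p,d=camera(n); cv2.imwrite(f"pics/{n}0.png",p); np.save(f"pics/{n}0.npy",d); print(n,camera_model(n))
E
```

```text
pics
{'time_s': 0.0, 'joint_positions': array([-1.31118895e+00,  2.17752045e-01,  1.61496224e+00, -4.45719607e-05,
        1.31130314e+00, -1.12211915e-01]), 'qvel': array([-0.00196521,  0.00053405, -0.00102002,  0.00120146,  0.00076814,
        0.00111838]), 'joint_efforts': array([-4.34293906e-05, -3.96847486e+01, -3.03850543e+01, -2.96866192e-04,
        9.80645738e-03, -1.67378465e-05]), 'eef_pos': array([ 0.22683817, -0.58142042,  0.20365499]), 'orientation': array([-3.08508159e+00, -5.80265143e-01,  3.47645017e-04]), 'wrist_force': array([ 0.19512742, -0.61613937,  0.25856327]), 'ft_torque': array([ 0.02398713, -0.05667574, -0.03140098]), 'gripper_width': 0.08589191446245616}
scene {'mtx': array([[532.51177603,   0.        , 287.58414132],
       [  0.        , 532.51177603, 216.76762679],
       [  0.        ,   0.        ,   1.        ]]), 'D': array([-0.16610803,  0.        ,  0.        ,  0.        ,  0.        ]), 'origin': array([ 0.03107827, -1.10384302,  0.91528847]), 'attitude': array([-2.12788649,  0.49146336, -0.26479874])}
top {'mtx': array([[537.35980307,   0.        , 285.04190466],
       [  0.        , 537.35980307, 208.44031039],
       [  0.        ,   0.        ,   1.        ]]), 'D': array([-0.13097757,  0.        ,  0.        ,  0.        ,  0.        ]), 'origin': array([ 0.32488613, -0.02419101,  1.58813861]), 'attitude': array([-2.11032121,  2.16927286, -0.16915398])}
```

View pics/scene0.png

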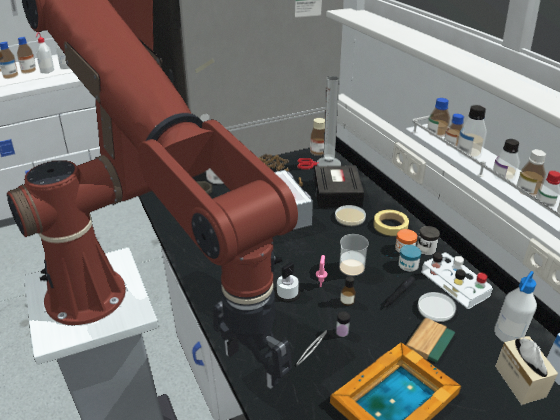

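View pics/top0.png

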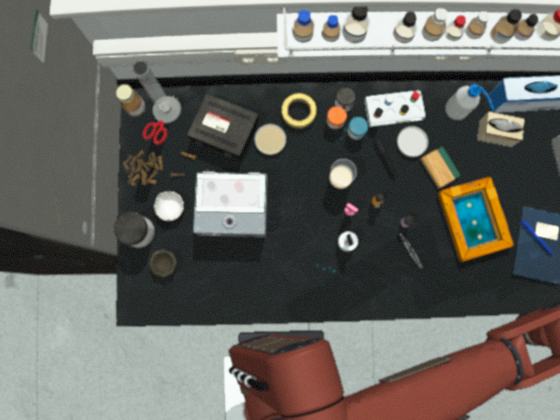

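The scene view shows a white stand at (287,285), a pink look-alike at (321,268) and the arm in front of the locker. In the top view the locker is at (230,203), with its lock near (230,221), and the stand with the black key is at (347,240). I'll zoom in on these.

```bash
python3 - <<'E'
import cv2,numpy as np
t=cv2.imread("pics/top0.png");s=cv2.imread("pics/scene0.png")
a=cv2.resize(t[160:260,180:280],(400,400),interpolation=cv2.INTER_CUBIC)
b=cv2.resize(t[190:270,310:390],(400,400),interpolation=cv2.INTER_CUBIC)
cv2.imwrite("pics/z0.png",np.hstack([a,b]))
cv2.imwrite("pics/z1.png",cv2.resize(s[240:340,260:380],(720,600),interpolation=cv2.INTER_CUBIC))
E
```

```text
(no output)
```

View pics/z0.png

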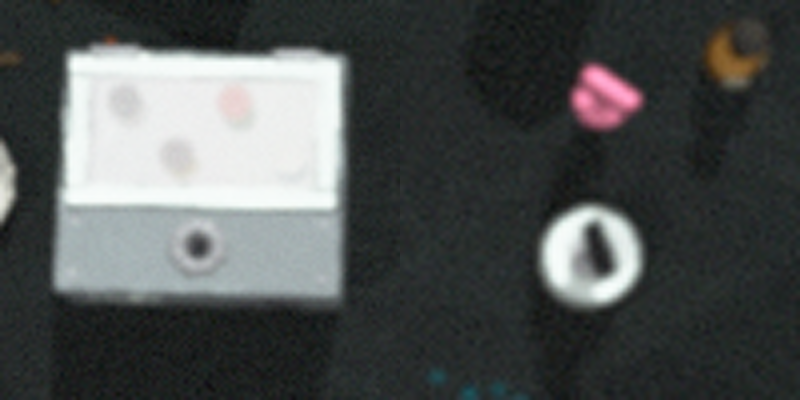

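View pics/z1.png

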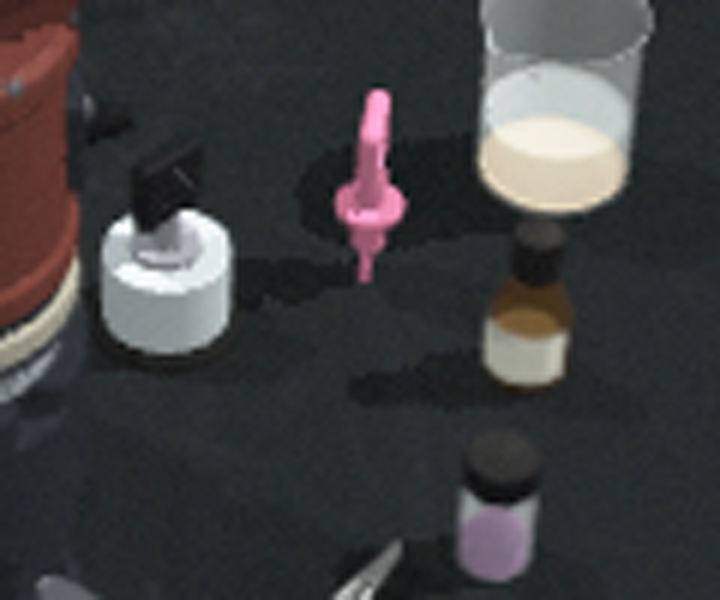

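```bash
cat > h.py <<'E'
import cv2,numpy as np
from scipy.spatial.transform import Rotation as R
from station import *
def ray(n,uv,m=None):
    m=m or camera_model(n)
    u=cv2.undistortPoints(np.array(uv,float).reshape(-1,1,2),m["mtx"],m["D"]).reshape(-1,2)
    A=m["attitude"]; Rm=R.from_rotvec(A).as_matrix()
    return m["origin"],np.c_[u,np.ones(len(u))]@Rm.T
def plane(n,uv,z):
    o,d=ray(n,uv); return o+d*((z-o[2])/d[:,2])[:,None]
def proj(n,P):
    m=camera_model(n);Rm=R.from_rotvec(m["attitude"]).as_matrix()
    return cv2.projectPoints(np.array(P,float).reshape(-1,3),cv2.Rodrigues(Rm.T)[0],-Rm.T@m["origin"],m["mtx"],m["D"])[0].reshape(-1,2)
E
python3 - <<'E'
from h import *
t=cv2.imread("pics/top0.png");g=cv2.cvtColor(t,cv2.COLOR_BGR2GRAY)
# stand
m=np.zeros_like(g);m[222:260,330:366]=(g[222:260,330:366]>110)*255
c=max(cv2.findContours(m,cv2.RETR_EXTERNAL,cv2.CHAIN_APPROX_NONE)[0],key=cv2.contourArea)
e=cv2.fitEllipse(c);print("stand",e,plane("top",e[0],.04))
h=cv2.convexHull(c); q=plane("top",h[:,0],.04);print(cv2.minEnclosingCircle(q[:,:2].astype(np.float32)))
# grip dark inside
mm=np.zeros_like(g);cv2.drawContours(mm,[h],-1,255,-1);mm=cv2.erode(mm,np.ones((5,5)))
k=((g<75)&(mm>0)).astype(np.uint8)*255
c=max(cv2.findContours(k,cv2.RETR_EXTERNAL,cv2.CHAIN_APPROX_NONE)[0],key=cv2.contourArea)
print("grip",cv2.minAreaRect(c),cv2.contourArea(c)); 
print(g[230:252,338:358])
P=plane("top",c[:,0],.092)[:,:2]; print("grip rect@.092",cv2.minAreaRect(P.astype(np.float32)))
# lock
k=np.zeros_like(g);k[212:230,221:239]=(g[212:230,221:239]<95)*255
c=max(cv2.findContours(k,cv2.RETR_EXTERNAL,cv2.CHAIN_APPROX_NONE)[0],key=cv2.contourArea)
M=cv2.moments(c);p=(M['m10']/M['m00'],M['m01']/M['m00']);print("hole",p,plane("top",p,.094),plane("top",p,.089))
print(g[211:232,219:241])
# locker
k=np.zeros_like(g);k[165:240,186:274]=(g[165:240,186:274]>100)*255
c=max(cv2.findContours(k,cv2.RETR_EXTERNAL,cv2.CHAIN_APPROX_NONE)[0],key=cv2.contourArea)
P=plane("top",c[:,0],.088)[:,:2];print("locker",cv2.minAreaRect(P.astype(np.float32)))
E
```

```text
stand ((347.6382751464844, 240.68626403808594), (19.163724899291992, 19.658742904663086), 74.09735870361328) [[ 0.47045229 -0.20730327  0.04      ]]
((0.47031697630882263, -0.20733612775802612), 0.029788536950945854)
grip ((349.5, 240.0), (8.0, 3.0), 90.0) 15.5
[[ 31  36  25  23  29  30  35  51  67  71  71  68  56  48  40  35  30  38
   31  35]
 [ 37  37  17  29  35  48  85 109 138 157 157 138 121  92  70  53  42  28
   32  35]
 [ 33  25  34  47  76 113 156 190 215 226 214 200 182 163 130  96  72  43
   33  36]
 [ 33  30  58  99 146 192 228 236 239 231 209 195 205 214 198 173 127  80
   43  35]
 [ 35  56 100 161 220 239 245 244 228 184 147 139 187 223 230 222 189 134
   76  37]
 [ 46  89 159 221 243 248 246 232 189 121  76  89 147 207 232 234 224 182
  122  63]
 [ 70 132 206 242 248 247 244 228 168  91  45  59 125 188 225 233 233 213
  156  89]
 [ 98 166 231 246 248 246 239 219 162  95  44  51  90 159 211 230 234 226
  181 114]
 [125 200 241 248 247 242 231 207 161  98  48  42  69 126 186 222 231 231
  201 144]
 [138 219 245 248 246 235 218 195 155 103  53  34  55  97 159 213 232 232
[... 2629 characters left out ...]
8 153 157
  168 172 173 173]
 [175 171 174 169 157 160 164 171 182 185 178 179 178 171 160 157 161 166
  171 170 175 176]
 [178 173 174 175 166 158 149 153 161 166 165 164 158 157 153 160 174 174
  174 172 172 175]
 [173 175 171 175 171 167 157 146 147 150 150 149 149 150 160 169 173 173
  170 173 174 170]
 [175 175 174 175 173 175 170 159 154 159 161 167 165 168 168 172 174 174
  175 177 173 171]
 [175 172 176 176 178 178 175 174 169 172 173 176 172 176 176 174 176 179
  175 173 176 174]
 [172 172 174 173 175 182 178 174 173 174 174 175 175 176 178 180 180 179
  175 178 179 180]]
locker ((0.5820918679237366, 0.12723208963871002), (0.2045065313577652, 0.18415522575378418), 87.01207733154297)
```

```bash
python3 - <<'E'
from h import *
t=cv2.imread("pics/top0.png");g=cv2.cvtColor(t,cv2.COLOR_BGR2GRAY).astype(float)
# grip dark ridge, weights
P=[]
for r in range(235,244):
    w=np.clip(110-g[r,344:356],0,None);P.append((np.sum(w*np.arange(344,356))/w.sum(),r))
W=plane("top",P,.088);print(np.round(W,4))
vx=cv2.fitLine(W[:,:2].astype(np.float32),cv2.DIST_L2,0,.01,.01).ravel();print("yaw",np.degrees(np.arctan2(vx[1],vx[0])),vx)
# scene grip
s=cv2.imread("pics/scene0.png");h=cv2.cvtColor(s,cv2.COLOR_BGR2GRAY)
hi=cv2.resize(h[255:300,272:305],None,fx=12,fy=12,interpolation=cv2.INTER_CUBIC)
hi=cv2.convertScaleAbs(hi,alpha=2.5);cv2.imwrite("pics/z2.png",hi)
for z,uv in ((.092,[(282.5,267),(293.7,264)]),(.058,[(283.5,278),(294,271)])):print(z,plane("scene",uv,z))
# stand top in scene
# locker side edges in top: row-wise from mask
m=(g>100)
L=[];Rr=[]
for r in range(212,232):
    row=g[r]
    # subpixel crossing at 100
    for side,rng,out in((0,range(186,205),L),(1,range(274,255,-1),Rr)):
        rng=list(rng)
        for a,b in zip(rng,rng[1:]):
            if row[a]<100<=row[b]:
                out.append((a+(b-a)*(100-row[a])/(row[b]-row[a]),r));break
for n,E in(("L",L),("R",Rr)):
    W=plane("top",E,.088)[:,:2];v=cv2.fitLine(W.astype(np.float32),cv2.DIST_HUBER,0,.01,.001).ravel();print(n,len(E),v,np.degrees(np.arctan2(v[1],v[0])))
# hatch/deck boundary: column-wise, strong gradient near rows 208-216
for lo,hi_,z in((206,218,.09),(226,242,.088)):
    E=[]
    for c in list(range(200,218))+list(range(242,262)):
        gr=np.diff(cv2.GaussianBlur(g,(0,0),1)[lo:hi_,c]);w=np.clip(-gr,0,None);w[w<w.max()*.4]=0
        E.append((c,lo+.5+np.sum(w*np.arange(len(w)))/w.sum()))
    W=plane("top",E,z)[:,:2];v=cv2.fitLine(W.astype(np.float32),cv2.DIST_HUBER,0,.01,.001).ravel();print(v,np.degrees(np.arctan2(v[1],v[0])))
E
```

```text
[[ 0.4819 -0.2044  0.088 ]
 [ 0.4791 -0.2039  0.088 ]
 [ 0.4762 -0.2046  0.088 ]
 [ 0.4734 -0.2051  0.088 ]
 [ 0.4706 -0.2058  0.088 ]
 [ 0.4677 -0.2062  0.088 ]
 [ 0.4649 -0.2065  0.088 ]
 [ 0.4621 -0.2074  0.088 ]
 [ 0.4592 -0.208   0.088 ]]
yaw 9.920657 [ 0.9850473   0.17228425  0.47057545 -0.20576677]
0.092 [[ 0.45816891 -0.21385972  0.092     ]
 [ 0.48751872 -0.21548066  0.092     ]]
0.058 [[ 0.45983212 -0.21593012  0.058     ]
 [ 0.49478785 -0.20350853  0.058     ]]
L 20 [ 0.9984816  -0.05508627  0.53789663  0.23175125] -3.1578095
R 20 [ 0.998925   -0.0463568   0.53352547  0.02792152] -2.6570013
[0.04953915 0.9987722  0.558657   0.12396886] 87.160446
[0.03738291 0.999301   0.49337444 0.11716704] 87.85761
```

View pics/z2.png

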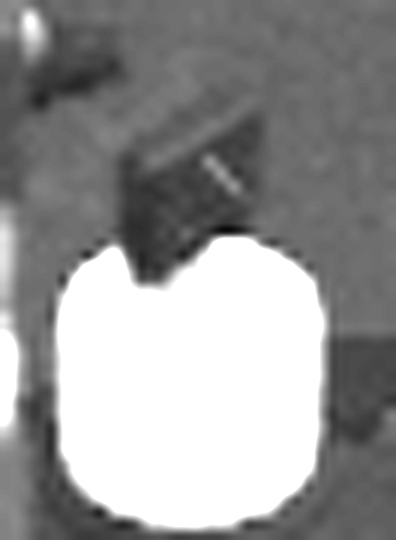

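```bash
python3 - <<'E'
from h import *
W=plane("scene",[(284.1,269.3),(293.8,263.75),(282.7,267.9)],.092);print(W);d=W[1]-W[0];print(np.degrees(np.arctan2(d[1],d[0])),np.linalg.norm(d))
s=get_state();M=R.from_rotvec(s["orientation"]).as_matrix();print(M)
# goal: above key, jaw y perpendicular to grip dir
for yaw in(8,10):
  a=np.radians(yaw);x=np.array([np.cos(a),np.sin(a),0])
  for sg in(1,-1):
    G=np.c_[sg*x,np.cross([0,0,-1],sg*x),[0,0,-1]]
    print(yaw,sg,np.degrees(R.from_matrix(M.T@G).as_rotvec()))
T=np.array([.4706,-.2065,.2037]);print("shift tool",M.T@(T-s["eef_pos"]))
E
```

```text
[[ 0.45789396 -0.22326263  0.092     ]
 [ 0.48816435 -0.21473576  0.092     ]
 [ 0.45713996 -0.21710534  0.092     ]]
15.732001568255821 0.03144844215598705
[[ 9.31656033e-01  3.63340975e-01 -6.10247230e-04]
 [ 3.63341423e-01 -9.31653551e-01  2.16149308e-03]
 [ 2.16820003e-04 -2.23549616e-03 -9.99997478e-01]]
8 1 [-1.28950921e-01  2.50527580e-03  1.33055554e+01]
8 -1 [-3.66084944e-03 -1.88430314e-01 -1.66694341e+02]
10 1 [-1.28894390e-01  2.54231355e-04  1.13055563e+01]
10 -1 [-3.75482314e-04 -1.90368193e-01 -1.68694339e+02]
shift tool [ 0.36331972 -0.26079177  0.00072964]
```

```bash
python3 - <<'E'
from h import *
a=np.radians(11);x=np.array([np.cos(a),np.sin(a),0]);y=np.array([-x[1],x[0],0])
th=np.linspace(0,6.28,50)
out=[]
for n,(r0,r1,c0,c1) in(("top",(225,258,331,364)),("scene",(255,305,265,315))):
    im=cv2.imread(f"pics/{n}0.png");f=400//(r1-r0)
    o=cv2.resize(im[r0:r1,c0:c1],None,fx=f,fy=f,interpolation=cv2.INTER_CUBIC)
    o=cv2.convertScaleAbs(o,alpha=1.3)
    C=np.array([.4703,-.2073,0])
    def dr(P,col,cl=True):
        q=(proj(n,P)-[c0,r0]+.5)*f-.5
        cv2.polylines(o,[np.round(q).astype(int)],cl,col,1)
    dr([C+[.027*np.cos(t),.027*np.sin(t),.04] for t in th],(0,255,0))
    dr([C+[.027*np.cos(t),.027*np.sin(t),0] for t in th],(0,255,0))
    for z in(.092,.058):dr([C+u*.017*x+v*.005*y+[0,0,z] for u,v in((1,1),(1,-1),(-1,-1),(-1,1))],(0,0,255))
    out.append(cv2.resize(o,(400,400)))
cv2.imwrite("pics/ov.png",np.hstack(out))
E
```

```text
(no output)
```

View pics/ov.png

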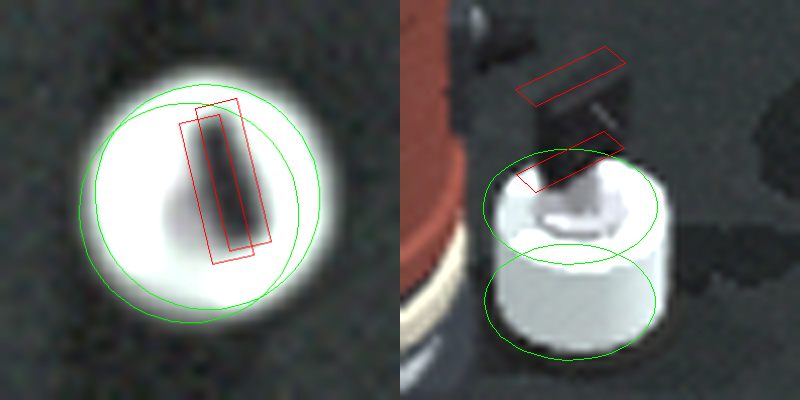

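```bash
python3 - <<'E'
from h import *
for n,(r0,r1,c0,c1) in(("top",(228,254,336,360)),("scene",(262,300,276,300))):
    d=np.load(f"pics/{n}0.npy");m=camera_model(n)
    uv=[(c,r) for r in range(r0,r1) for c in range(c0,c1)]
    o,v=ray(n,uv);P=o+v*d[r0:r1,c0:c1].ravel()[:,None]
    Z=P[:,2].reshape(r1-r0,c1-c0);print(n);print(np.round(Z*1000).astype(int)[::2,::2])
    if n=="scene":
        Y=P.reshape(r1-r0,c1-c0,3)
        for r in range(264,272):print(r,np.round(Y[r-r0,281-c0:297-c0:2]*1000).astype(int).tolist())
        print(np.round(Y[280-r0:296-r0:2,289-c0]*1000).astype(int).tolist())
E
```

```text
top
[[  -2    0   -3    4   -1    4   -3    2    1   -6    0    5]
 [  -3   -3   -2    2    0   -1   -1    3    7    5    1    1]
 [  -4   -4    1    1    3   44   45   33    0  -10    2    0]
 [   0   -3   10   41   42   39   88   47   43   -3    2    5]
 [   1    7   46   38   39   79   91   83   45   37   -1   -1]
 [   4   10   40   43   47   68   93   92   42   40   48    0]
 [   7   33   43   45   45   62   88 1588   42   39   41   -6]
 [   9   24   45   40   47   52   76   95   95   39   35    0]
 [  12   22   37   41   45   45   49   87   93   49   41    2]
 [  10   12   39   44   43   41   40   45   49   37    3    9]
 [   5    5   12   39   39   40   42   41   46    7   -4   -7]
 [   4   -1    7    3   25   32   38   27   13    5    6   -1]
 [  -4   -2    2   -1    5    2   11   -1    1    2    4   -4]]
scene
[[462 462   3  -1  -3  -1  -1  93  92  -3   0   3]
 [ -1   4   1   3  -2  -2  90  89  92   0  -1   1]
 [  0   1  -4   2  91  93  92  92  82   1  -1  -3]
 [  1   2   1  89  88  92  83  85  81   0  -3   2]
 [ -1   2   2  83  83  85  78  73  70   1  -2   1]
 [ -4   0   0  
[... 1252 characters left out ...]
]]
268 [[501, -115, -2], [457, -219, 93], [463, -219, 91], [468, -218, 89], [474, -216, 85], [482, -212, 78], [487, -213, 78], [534, -133, 0]]
269 [[501, -115, -4], [457, -219, 90], [462, -219, 88], [468, -218, 85], [475, -215, 80], [482, -213, 76], [488, -210, 72], [533, -136, -1]]
270 [[498, -122, -1], [458, -217, 85], [462, -220, 86], [469, -217, 81], [475, -215, 77], [482, -212, 72], [488, -211, 69], [530, -140, 0]]
271 [[496, -125, -2], [459, -215, 80], [462, -219, 82], [470, -215, 76], [475, -215, 74], [482, -212, 69], [489, -209, 64], [528, -145, 1]]
[[476, -214, 44], [473, -220, 43], [471, -223, 40], [468, -230, 40], [466, -234, 37], [464, -238, 35], [466, -235, 25], [464, -238, 22]]
```

```bash
cat >> h.py <<'E'
def go(T,yawdeg):
    s=get_state();M=R.from_rotvec(s["orientation"]).as_matrix();a=np.radians(yawdeg)
    x=np.array([np.cos(a),np.sin(a),0]);G=np.c_[x,np.cross([0,0,-1],x),[0,0,-1]]
    print("t",round(s["time_s"],2),"pos",np.round(s["eef_pos"],4),"yaw",round(np.degrees(np.arctan2(M[1,0],M[0,0])),2),"shift",np.round(M.T@(np.array(T)-s["eef_pos"]),4),"turn",np.round(np.degrees(R.from_matrix(M.T@G).as_rotvec()),2),"F",np.round(s["wrist_force"],2),"M",np.round(s["ft_torque"],3),"w",round(s["gripper_width"],4),"q",np.round(s["joint_positions"],3))
E
python3 -c "
from h import *
go([.4715,-.2085,.2037],12.5)"
```

```text
t 0.1 pos [ 0.2269 -0.5815  0.2038] yaw 21.31 shift [ 0.3634 -0.2586  0.0007] turn [-0.13 -0.    8.81] F [-0.02  0.33 -0.37] M [0.062 0.01  0.001] w 0.0852 q [-1.311  0.218  1.615 -0.     1.311 -0.112]
```

Call:
step_arm(series=[[0.073, -0.052, 0, 0, 0, 1.8, 1], [0.145, -0.103, 0, 0, 0, 3.5, 1], [0.218, -0.155, 0, 0, 0, 5.3, 1], [0.29, -0.207, 0, 0, 0, 7, 1], [0.363, -0.2586, 0, 0, 0, 8.8, 1], [0.363, -0.2586, 0, 0, 0, 8.8, 1], [0.363, -0.2586, 0, 0, 0, 8.8, 1], [0.363, -0.2586, 0, 0, 0, 8.8, 1], [0.363, -0.2586, 0, 0, 0, 8.8, 1], [0.363, -0.2586, 0, 0, 0, 8.8, 1]], force=50)

```text
time_s: 1.1
eef_pos: [0.4732, -0.2046, 0.2046]
orientation: [-3.119, -0.352, -0.001]
wrist_force: [-0.9, -0.2, -0.1]
gripper_width: 0.0858
```

Call:
step_arm(series=[[0, 0, 0, 0, 0, 0, 1], [0, 0, 0, 0, 0, 0, 1], [0, 0, 0, 0, 0, 0, 1], [0, 0, 0, 0, 0, 0, 1]])

```text
time_s: 1.5
eef_pos: [0.4707, -0.2107, 0.2049]
orientation: [-3.123, -0.338, 0.0]
wrist_force: [0.2, 0.0, -0.7]
gripper_width: 0.0854
```

```bash
python3 -c "
from h import *
go([.4715,-.2085,.06],12.5)
for n in('scene','top'):
    p,d=camera(n);cv2.imwrite(f'pics/{n}1.png',p);np.save(f'pics/{n}1.npy',d)
"
```

```text
t 1.5 pos [ 0.4707 -0.2107  0.2049] yaw 12.37 shift [ 0.0013 -0.002   0.1449] turn [-0.    0.02 -0.13] F [ 0.17  0.02 -0.74] M [ 0.028 -0.01   0.049] w 0.0854 q [-0.557 -0.018  1.868 -0.     1.291  0.798]
```

View pics/scene1.png

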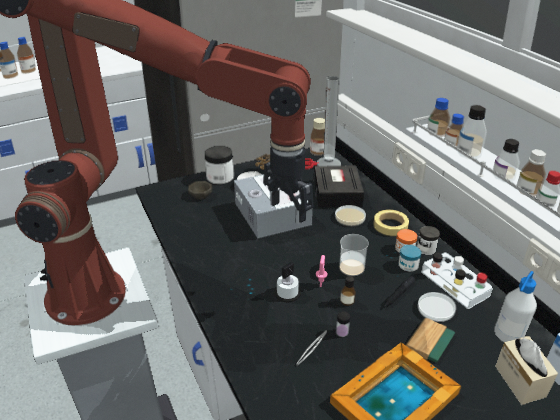

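```bash
python3 -c "
from h import *
print(proj('scene',[[.4707,-.2107,.2049],[.4715,-.2085,.075],[.5286,.1288,.094]]),proj('top',[.4707,-.2107,.2049]))
a=cv2.imread('pics/scene1.png')[150:240,220:330];b=cv2.imread('pics/top1.png')[180:270,300:410]
cv2.imwrite('pics/z3.png',np.hstack([cv2.resize(q,None,fx=3.6,fy=5,interpolation=2) for q in(a,b)]))
"
```

```text
[[286.75990474 226.81928307]
 [286.47720327 269.56143624]
 [253.44450209 191.99379937]] [[356.16509012 234.37604775]]
```

View pics/z3.png

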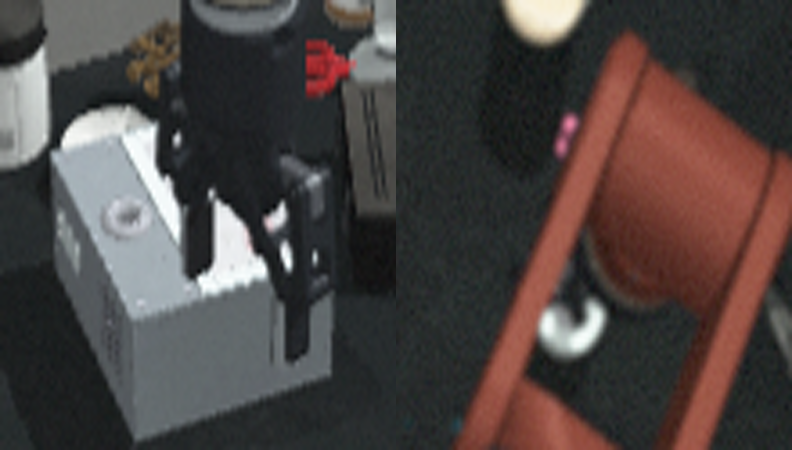

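```bash
python3 -c "
from h import *
d=np.load('pics/scene1.npy')
r0,r1,c0,c1=190,226,262,314
uv=[(c,r) for r in range(r0,r1) for c in range(c0,c1)]
o,v=ray('scene',uv);P=(o+v*d[r0:r1,c0:c1].ravel()[:,None]).reshape(r1-r0,c1-c0,3)
for r in range(r0,r1,2):print(r,' '.join('%4d'%z for z in P[r-r0,::2,2]*1000))
for r,c in((204,275),(202,275),(220,302),(218,302),(216,300)):print(r,c,np.round(P[r-r0,c-c0],3))
"
```

```text
190   43   88   84   88  287  283  283  284  280   88  307  310  318  322  324  323  323  317   87  337  340  341  340  338  335  332
192   89   87   89   86  280  283  280  279  274   90   89   84  308  319  321  320  314   90   90  333  335  335  333  333  333  330
194   87   90   87   88  275  276  273  272  270   85   88   89   86  314  317  316   86   87   87  326  328  331  329  325  326  325
196   87   84   86   89  270  271  268  269  263   90   91   91   86   85  311  313  311  310  309  323  327  328  325  323  323  321
198   84   89   86   43  265  265  263  262  257   88   86   84   89   90  307  312  308  308   88  297  321  323  321  320  318  316
200   88   88   87   90  257  261  257  256  253   91   88   88   88   88   86  302  305  305   87   88  316  318  318  306  310  309
202   89   87   86   89  253  256  252  251  247   88   88   87   86   87   87   89  298  301  301   85  312  314  295  302  306  307
204   90   91   91   90   88  249  248  245   89   86   88   87   88   86   86   90   85  298  299  296  307  310  300  299  299  302
206   86   86   92   88   87
[... 766 characters left out ...]
  35   -2
218   71   67   65   61   66   60   57   56   55   57   50   49  915   48   46   44   43  261  260  263  260  260   34   29   31    2
220   61   62   58   52   57   55   54   50   50   45   46   44   39   37   41   39   37  254  256  256  256  254   24   23   25    0
222   55   52   52   50   49   45   45   41   38   40   39   40   36   32   33   28   29  247  249  251  243   18   16   14   14   -1
224   49   48   44   44   41   41   38   36   30   36   30   29   24   29   26   25   21   22   17   13   14   11    9   10    7   -1
204 275 [ 0.46  -0.171  0.247]
202 275 [ 0.459 -0.172  0.253]
220 302 [ 0.479 -0.268  0.257]
218 302 [ 0.48  -0.266  0.261]
216 300 [ 0.475 -0.266  0.268]
```

Call:
step_arm(series=[[0.001, -0.002, 0.03, 0, 0, 0, 1], [0.001, -0.002, 0.06, 0, 0, 0, 1], [0.001, -0.002, 0.085, 0, 0, 0, 1], [0.001, -0.002, 0.085, 0, 0, 0, 1], [0.001, -0.002, 0.085, 0, 0, 0, 1]])

```text
time_s: 2.1
eef_pos: [0.4716, -0.2076, 0.12]
orientation: [-3.123, -0.341, 0.001]
wrist_force: [0.4, -0.8, 0.5]
gripper_width: 0.0853
```

```bash
python3 -c "
from h import *
go([.4715,-.2085,.06],12.5)
for n in('scene','top'):
    p,d=camera(n);cv2.imwrite(f'pics/{n}2.png',p);np.save(f'pics/{n}2.npy',d)
a=cv2.imread('pics/scene2.png')[190:310,230:350]
cv2.imwrite('pics/z4.png',cv2.resize(a,(600,600),interpolation=2))
d=np.load('pics/scene2.npy')
r0,r1,c0,c1=210,276,262,314
uv=[(c,r) for r in range(r0,r1) for c in range(c0,c1)]
o,v=ray('scene',uv);P=(o+v*d[r0:r1,c0:c1].ravel()[:,None]).reshape(r1-r0,c1-c0,3)
for r in range(r0,r1,2):print(r,' '.join('%4d'%z for z in P[r-r0,::2,2]*1000))
"
```

```text
t 2.1 pos [ 0.4716 -0.2076  0.12  ] yaw 12.46 shift [-0.0003  0.0009  0.06  ] turn [-0.03  0.03 -0.04] F [ 0.41 -0.85  0.53] M [-0.052 -0.016 -0.022] w 0.0853 q [-0.551  0.076  1.942  0.     1.124  0.802]
210   91  220  221  216  214  215  245  252  252  250  252  254  261  263  268  270  274  271  267  266   64   62   61   56   58   -1
212   86  212  218  215  213  234  238  245  249  244  248  251  254  260  261  263  266  266  263  262   58   55   55   50   50    2
214   82  208  211  211  222  231  234  239  235  239  241  254  256  254  258  260  261  262  259  915   49   48   44   45   44    4
216   74   74   72  202  214  222  226  221  227  236  244  250  251  251  254  256  259  259  261  260  262  264  264  263   33   -2
218   66   68   62  204  207  212  210  200   57  227  230  246  247  245  247  250  253  254  253  258  264  265  263  262  260    0
220   65   59   60   59  200  204  199  196  196  221  225  241  242  243  241  244  246  246  239  262  264  262  262  258  254   -2
222   57   54   51   49  193  196  194  190  188   39   41  222  236  239  236  237  237  2
[... 2826 characters left out ...]
   -1    1    1    0    1    1
266   -2   -2    1    1   -2   -1    1   -2    2    0    0   91   90   91   88   84   -3    2    0   -2    1    0   -1    3    4    1
268   -2   -3    2    3    2    0    0    2    0    0   92   92   86   84   83   79    1    0    2    0    0    1    2   -3    0    3
270   -2    1    7    0    0   -1    1    0    1   -1   82   87   85   80   73   71   -1   -1   -2    4    0    4    0   -6   -1   -1
272   -2   -1    0    0    0    0    0    1    1    0   76   81   81   74   69   65    2    2   -3   -1    1   -3    1    0    0    0
274   -3    0    0   -2    0    1    0   -1   -1   -3   73   74   70   68   64    2    2    1    0   -2    0   -2    0    1    1    3
```

View pics/z4.png

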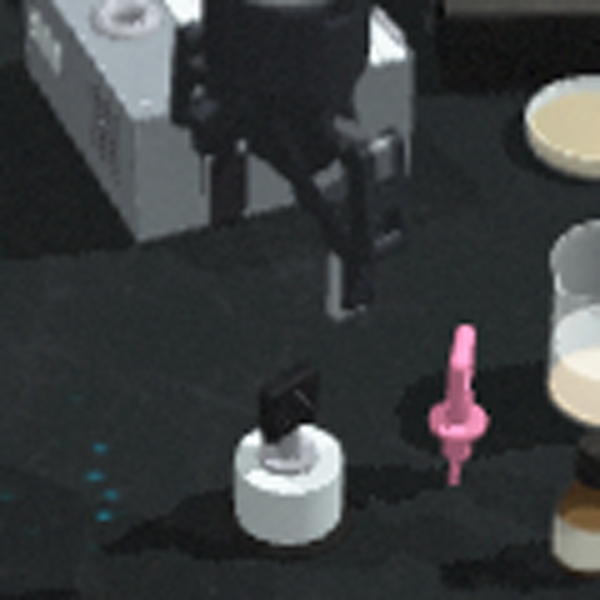

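Call:
step_arm(series=[[0, 0, 0, 0, 0, 0, 0.12], [0, 0, 0, 0, 0, 0, 0.12], [0, 0, 0, 0, 0, 0, 0.12], [0, 0, 0, 0, 0, 0, 0.12], [0, 0, 0, 0, 0, 0, 0.12], [0, 0, 0, 0, 0, 0, 0.12], [0, 0, 0, 0, 0, 0, 0.12]])

```text
time_s: 2.9
eef_pos: [0.4718, -0.2073, 0.1199]
orientation: [-3.123, -0.342, 0.0]
wrist_force: [0.5, 1.1, -0.4]
gripper_width: 0.0101
```

```bash
python3 -c "
from h import *
go([.4715,-.2085,.06],12.5)
for n in('scene','top'):
    p,d=camera(n);cv2.imwrite(f'pics/{n}3.png',p);np.save(f'pics/{n}3.npy',d)
a=cv2.imread('pics/scene3.png')[190:310,230:350]
cv2.imwrite('pics/z5.png',cv2.resize(a,(600,600),interpolation=2))
d=np.load('pics/scene3.npy')
r0,r1,c0,c1=226,270,270,302
uv=[(c,r) for r in range(r0,r1) for c in range(c0,c1)]
o,v=ray('scene',uv);P=(o+v*d[r0:r1,c0:c1].ravel()[:,None]).reshape(r1-r0,c1-c0,3)
for r in range(r0,r1,2):print(r,' '.join('%4d'%z for z in P[r-r0,::2,2]*1000))
print(proj('scene',get_state()['eef_pos']))
"
```

```text
t 2.9 pos [ 0.4718 -0.2073  0.1199] yaw 12.5 shift [-0.0006  0.0011  0.0599] turn [-0.01  0.01  0.  ] F [ 0.47  1.07 -0.42] M [0.045 0.03  0.028] w 0.0101 q [-0.55   0.076  1.943  0.     1.123  0.802]
226   36   34  194  197  200  205  202  219  221  216  218  216  214  234  241  244
228   29   27   19   23  195  202  200  214  217  214  212  209  205  233  234  238
230   18   17   17   15  191  195  193  193  214  209    0  197  222  227  230  235
232   16   12   10    7    3  189  186  184  201  201  197  197  217  223  223  223
234    8    2   -1   -1    1  178  183  178  196  197  196  209  212  218  214  201
236    0    0   -1    1    2  175  176  176  189  189  198  203  207  204  196    2
238   -2   -1   -1   -2   -5  170  173  165  181  183  193  198  198   -2    2    0
240   -1    3    0    1    3  164  167  165  177  176  178  172    0    0   -1    1
242    2    0   -2    0    1  161  158  157  172  172  170  170    0    1    0    0
244    1   -1    0   -1    2  154  156  151  165  164  166  160    0    1    0    0
246    1    1    1   -3    1   -2  150    2  156  159  162 
[... 278 characters left out ...]
54    1    1    1    2    0   -1    2    1    0    1    4    2    2   -1    0   -1
256    0   -1    0    6    1   -1   -3    1    1    1   -5    2    0    4    1    1
258   -2    2    4    0    2    4    0    0    0   -1    0    3    1    0    0    1
260    0    1    0    0    0    0    0    3    3    3    2    0    2    0   -4    1
262    2    2   -2    1   -1    2    1    1   -1    0   93   92    1    1   -1    0
264    2    2   -1    1   -1    0   -3    2    3   93   89   87    0    5    2   -2
266    1    0   -1   -1    1    2    0   91   90   91   84   83    1   -2  915    0
268    2    0    1    1    1    4   91   93   87   87   81   77    1    0    0    0
[[286.44686755 254.83674034]]
```

View pics/z5.png

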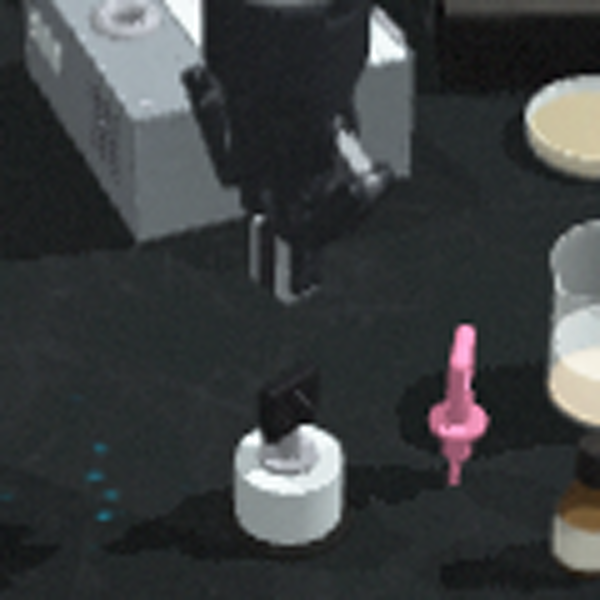

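```bash
python3 -c "
from h import *
d=np.load('pics/scene3.npy')
r0,r1,c0,c1=238,250,278,296
uv=[(c,r) for r in range(r0,r1) for c in range(c0,c1)]
o,v=ray('scene',uv);P=(o+v*d[r0:r1,c0:c1].ravel()[:,None]).reshape(r1-r0,c1-c0,3)
for k in(0,1):
  print()
  for r in range(r0,r1,2):print(r,' '.join('%4d'%z for z in P[r-r0,:,k]*1000*(P[r-r0,:,2]>.1)))
a=cv2.imread('pics/scene3.png')[225:260,270:305]
cv2.imwrite('pics/z6.png',cv2.convertScaleAbs(cv2.resize(a,(560,560),interpolation=2),alpha=2))
a=cv2.imread('pics/top3.png')[190:270,310:390]
cv2.imwrite('pics/z7.png',cv2.convertScaleAbs(cv2.resize(a,(560,560),interpolation=2),alpha=1.5))
"
```

```text
238    0    0  457  459  460  463  469  462  464  466  466  468  465  467  466  468  470    0
240    0    0  458  460  460  464  465  461  463  466  467  467  470  473  478  480    0    0
242    0    0  456  459  462  463  466  462  462  466  466  468  472  472  476  477    0    0
244    0    0  456  458  459  463  467  463  463  466  467  466  471  473  478  478    0    0
246    0    0    0    0  460  463    0  463  464  466  467  468  470  473  477  481    0    0
248    0    0    0    0    0    0    0  462  464  466  468  467  471  478    0    0    0    0

238    0    0 -201 -202 -206 -205 -199 -218 -220 -220 -225 -227 -238 -239 -247 -247 -248    0
240    0    0 -200 -200 -206 -202 -206 -219 -222 -220 -223 -229 -227 -227 -222 -224    0    0
242    0    0 -203 -203 -202 -205 -203 -218 -223 -220 -225 -228 -224 -228 -227 -228    0    0
244    0    0 -203 -205 -207 -204 -203 -216 -222 -220 -223 -230 -226 -227 -221 -227    0    0
246    0    0    0    0 -207 -206    0 -216 -218 -221 -224 -227 -229 -227 -225 -222    0    0
248    0    0    0    0    0    0    0 -218 -219 -221 -222 -229 -226 -218    0    0    0    0
```

View pics/z6.png

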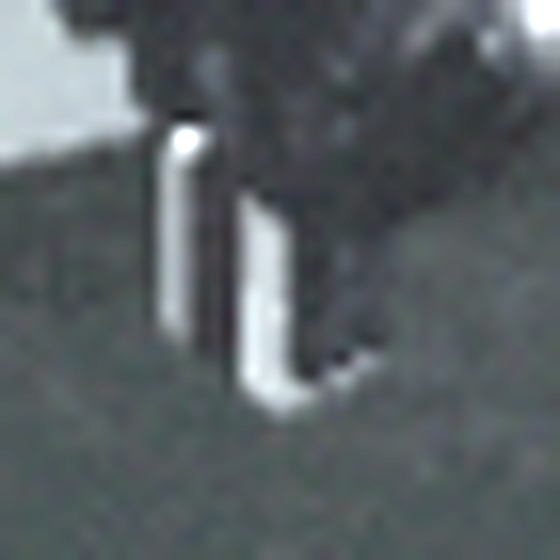

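View pics/z7.png

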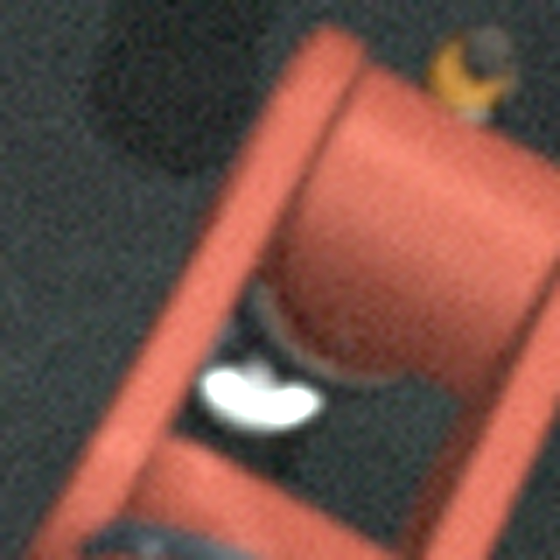

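Call:
step_arm(series=[[0.001, 0.001, 0, 0, 0, 0, 1], [0.001, 0.001, 0, 0, 0, 0, 1], [0.001, 0.001, 0, 0, 0, 0, 1], [0.001, 0.001, 0, 0, 0, 0, 1], [0.001, 0.001, 0, 0, 0, 0, 1], [0.001, 0.001, 0.02, 0, 0, 0, 1], [0.001, 0.001, 0.04, 0, 0, 0, 1], [0.001, 0.001, 0.06, 0, 0, 0, 1], [0.001, 0.001, 0.06, 0, 0, 0, 1]])

```text
time_s: 3.9
eef_pos: [0.4704, -0.2065, 0.057]
orientation: [-3.119, -0.342, 0.008]
wrist_force: [-0.4, -0.3, -1.3]
gripper_width: 0.0852
```

```bash
python3 -c "
from h import *
go([.4725,-.2085,.035],12.5)
p,d=camera('scene');cv2.imwrite(f'pics/scene4.png',p);np.save(f'pics/scene4.npy',d)
a=p[210:310,240:340]
cv2.imwrite('pics/z8.png',cv2.convertScaleAbs(cv2.resize(a,(600,600),interpolation=2),alpha=1.7))
"
```

```text
t 3.9 pos [ 0.4704 -0.2065  0.057 ] yaw 12.5 shift [0.0017 0.0025 0.022 ] turn [-0.27  0.28  0.  ] F [-0.4  -0.27 -1.28] M [0.047 0.055 0.007] w 0.0852 q [-0.55   0.169  1.976 -0.     1.003  0.802]
```

View pics/z8.png

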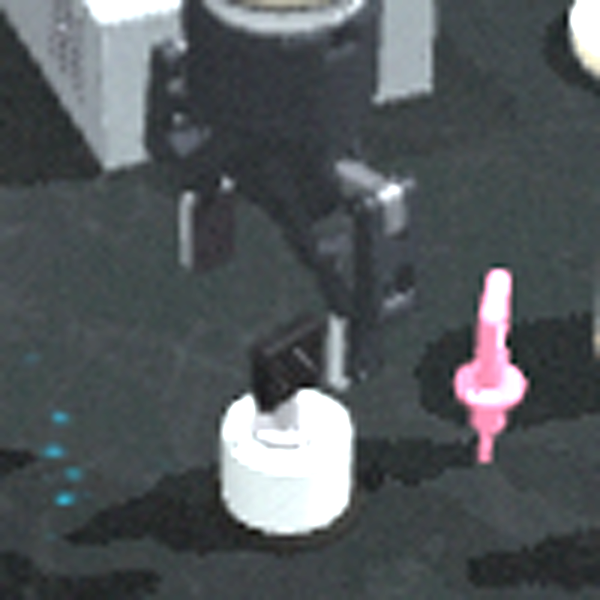

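The open tips stand at about z 0.097, so the pads are about 27 mm higher than the stated TCP. I'll go down another 24 mm.

Call:
step_arm(series=[[0.002, 0.002, 0.012, 0, 0, 0, 1], [0.002, 0.002, 0.024, 0, 0, 0, 1], [0.002, 0.002, 0.024, 0, 0, 0, 1], [0.002, 0.002, 0.024, 0, 0, 0, 1]])

```text
time_s: 4.35
eef_pos: [0.4752, -0.2094, 0.0357]
orientation: [-3.122, -0.342, 0.001]
wrist_force: [-0.4, 0.2, 0.1]
gripper_width: 0.0851
```

```bash
python3 -c "
from h import *
go([.4725,-.2085,.035],12.5)
p,d=camera('scene');cv2.imwrite(f'pics/scene5.png',p);np.save(f'pics/scene5.npy',d)
a=p[210:310,240:340]
cv2.imwrite('pics/z9.png',cv2.convertScaleAbs(cv2.resize(a,(600,600),interpolation=2),alpha=1.7))
"
```

```text
t 4.35 pos [ 0.4752 -0.2094  0.0357] yaw 12.5 shift [-0.0024 -0.0015  0.0007] turn [-0.03  0.04  0.  ] F [-0.37  0.24  0.09] M [ 0.004 -0.016  0.037] w 0.0851 q [-0.55   0.211  1.976 -0.     0.956  0.802]
```

View pics/z9.png

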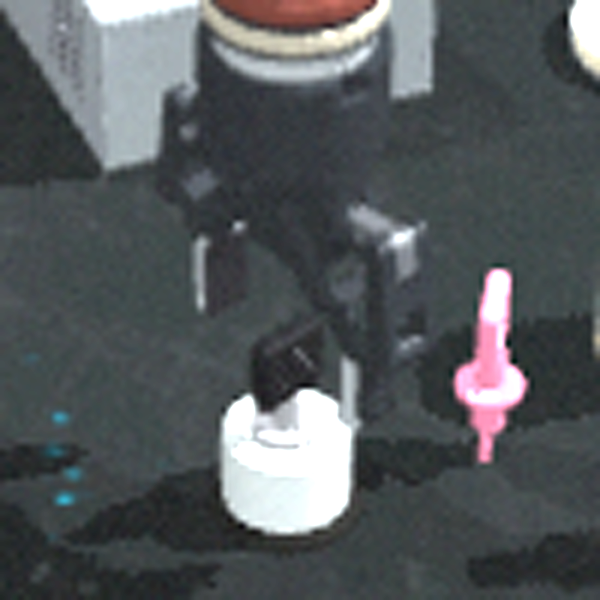

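Call:
step_arm(series=[[0, 0, 0.002, 0, 0, 0, 1], [0, 0, 0.002, 0, 0, 0, 1]])

```text
time_s: 4.6
eef_pos: [0.4756, -0.2097, 0.0342]
orientation: [3.123, 0.342, 0.001]
wrist_force: [1.0, -0.9, -0.4]
gripper_width: 0.0853
```

```bash
python3 -c "
from h import *
go([.4725,-.2085,.033],12.5)"
```

```text
t 4.6 pos [ 0.4756 -0.2097  0.0342] yaw 12.5 shift [-0.0028 -0.0018  0.0012] turn [ 0.02 -0.02  0.  ] F [ 1.01 -0.9  -0.42] M [-0.008  0.016 -0.027] w 0.0853 q [-0.55   0.213  1.976  0.     0.951  0.802]
```

Correct by about 3 mm and close with moderate grip.

Call:
step_arm(series=[[-0.003, -0.001, 0.001, 0, 0, 0, 1], [-0.003, -0.001, 0.001, 0, 0, 0, 0.5], [-0.003, -0.001, 0.001, 0, 0, 0, 0], [-0.003, -0.001, 0.001, 0, 0, 0, 0], [-0.003, -0.001, 0.001, 0, 0, 0, 0], [-0.003, -0.001, 0.001, 0, 0, 0, 0], [-0.003, -0.001, 0.001, 0, 0, 0, 0], [-0.003, -0.001, 0.001, 0, 0, 0, 0], [-0.003, -0.001, 0.001, 0, 0, 0, 0]], force=40)

```text
time_s: 5.5
eef_pos: [0.4725, -0.2094, 0.0332]
orientation: [3.123, 0.342, 0.001]
wrist_force: [0.5, -0.1, 1.4]
gripper_width: 0.0093
```

```bash
python3 -c "
from h import *
go([.4725,-.2085,.033],12.5)
p,d=camera('scene');cv2.imwrite(f'pics/scene6.png',p);np.save(f'pics/scene6.npy',d)
a=p[210:310,240:340]
cv2.imwrite('pics/z10.png',cv2.convertScaleAbs(cv2.resize(a,(600,600),interpolation=2),alpha=1.7))
"
```

```text
t 5.5 pos [ 0.4725 -0.2094  0.0332] yaw 12.51 shift [ 0.0002 -0.0009  0.0002] turn [ 0.02 -0.02  0.01] F [ 0.54 -0.06  1.41] M [ 0.014 -0.046  0.045] w 0.0093 q [-0.553  0.21   1.984 -0.     0.948  0.8  ]
```

View pics/z10.png

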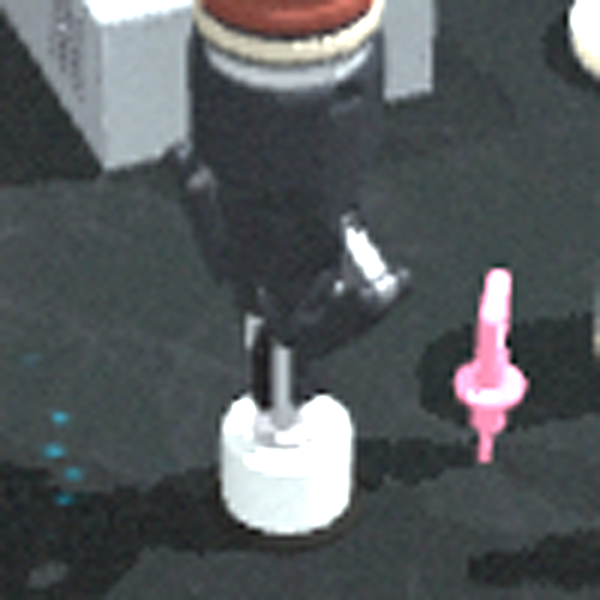

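Call:
step_arm(series=[[0, 0, -0.005, 0, 0, 0, 0], [0, 0, -0.015, 0, 0, 0, 0], [0, 0, -0.035, 0, 0, 0, 0], [0, 0, -0.06, 0, 0, 0, 0], [0, 0, -0.09, 0, 0, 0, 0], [0, 0, -0.12, 0, 0, 0, 0], [0, 0, -0.13, 0, 0, 0, 0], [0, 0, -0.13, 0, 0, 0, 0], [0, 0, -0.13, 0, 0, 0, 0]])

```text
time_s: 6.45
eef_pos: [0.4714, -0.2087, 0.1618]
orientation: [-3.122, -0.342, 0.003]
wrist_force: [0.1, -0.1, -3.4]
gripper_width: 0.0095
```

```bash
python3 -c "
from h import *
go([.531,.129,.163],10)
p,d=camera('scene');cv2.imwrite(f'pics/scene7.png',p);np.save(f'pics/scene7.npy',d)
p2,d2=camera('top');cv2.imwrite(f'pics/top7.png',p2)
a=p[150:250,230:330]
cv2.imwrite('pics/z11.png',cv2.convertScaleAbs(cv2.resize(a,(600,600),interpolation=2),alpha=1.7))
"
```

```text
t 6.45 pos [ 0.4714 -0.2087  0.1618] yaw 12.5 shift [ 0.1313 -0.3168 -0.0009] turn [-0.08  0.09  2.5 ] F [ 0.15 -0.07 -3.42] M [ 0.017 -0.092  0.003] w 0.0095 q [-0.553  0.027  1.908 -0.     1.209  0.8  ]
```

View pics/z11.png

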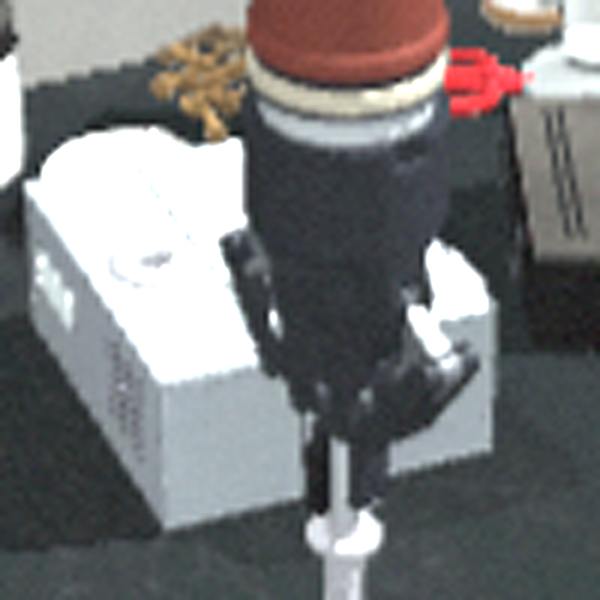

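```bash
python3 - <<'E'
from h import *
for n,f,(r0,r1,c0,c1) in(("scene","scene7",(225,275,262,312)),("top","top7",(215,255,335,375))):
    im=cv2.imread(f"pics/{f}.png");k=400//(r1-r0)
    o=cv2.resize(im[r0:r1,c0:c1],None,fx=k,fy=k,interpolation=cv2.INTER_CUBIC)
    C=np.array([.4714,-.2087,0]);zc=.1686;th=np.linspace(0,6.28,40)
    a=np.radians(12.5);x=np.array([np.cos(a),np.sin(a),0]);y=np.array([-x[1],x[0],0])
    def dr(P,col):
        q=(proj(n,P)-[c0,r0]+.5)*k-.5;cv2.polylines(o,[np.round(q).astype(int)],True,col,1)
    dr([C+[.015*np.cos(t),.015*np.sin(t),zc] for t in th],(0,255,0))
    for z in(-.02,):dr([C+[.0075*np.cos(t),.0075*np.sin(t),zc+z] for t in th],(0,255,255))
    dr([C+.0075*x+[0,0,zc-.02],C+.0075*x+[0,0,zc-.03],C+[0,0,zc-.035],C-.0075*x+[0,0,zc-.03],C-.0075*x+[0,0,zc-.02]],(0,0,255))
    cv2.imwrite(f"pics/o_{f}.png",o)
a=[cv2.resize(cv2.imread(f"pics/o_{f}.png"),(400,400)) for f in("scene7","top7")]
cv2.imwrite("pics/z12.png",np.hstack(a))
E
```

```text
(no output)
```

View pics/z12.png

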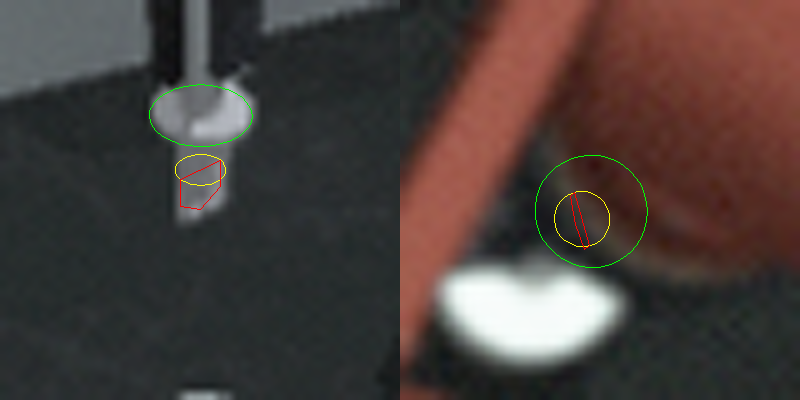

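```bash
python3 - <<'E'
from h import *
im=cv2.imread("pics/scene7.png")
a=cv2.resize(im[175:210,235:275],None,fx=15,fy=15,interpolation=cv2.INTER_CUBIC)
k=15;c0,r0=235,175;th=np.linspace(0,6.28,40)
for (x,y),col in(((.5286,.1288),(0,0,255)),((.533,.125),(0,255,0))):
  for rad,z in((.012,.094),):
    q=(proj("scene",[[x+rad*np.cos(t),y+rad*np.sin(t),z] for t in th])-[c0,r0]+.5)*k-.5
    cv2.polylines(a,[np.round(q).astype(int)],True,col,1)
cv2.imwrite("pics/z13.png",a)
E
```

```text
(no output)
```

View pics/z13.png

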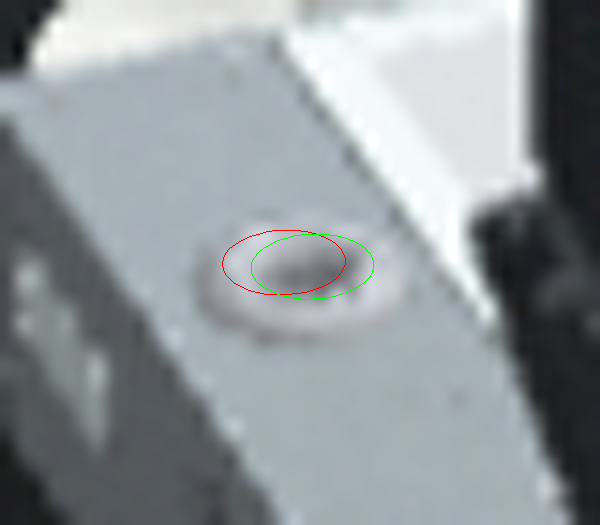

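```bash
python3 -c "
from h import *
f=lambda u,v:((u+.5)/15-.5+235,(v+.5)/15-.5+175)
print(plane('scene',[f(304,272),f(310,268)],.094))"
```

```text
[[0.5307028  0.12363304 0.094     ]
 [0.53233932 0.12448233 0.094     ]]
```

Call:
step_arm(series=[[0.026, -0.063, 0, 0, 0, 0.5, 0], [0.052, -0.126, 0, 0, 0, 1, 0], [0.079, -0.19, 0, 0, 0, 1.5, 0], [0.105, -0.252, 0, 0, 0, 2, 0], [0.12, -0.29, 0, 0, 0, 2.5, 0], [0.1308, -0.3145, 0, 0, 0, 2.5, 0], [0.1308, -0.3145, 0, 0, 0, 2.5, 0], [0.1308, -0.3145, 0, 0, 0, 2.5, 0], [0.1308, -0.3145, 0, 0, 0, 2.5, 0], [0.1308, -0.3145, 0, 0, 0, 2.5, 0]])

```text
time_s: 7.55
eef_pos: [0.5309, 0.1252, 0.1616]
orientation: [3.129, 0.273, -0.004]
wrist_force: [0.2, -0.2, -2.1]
gripper_width: 0.0092
```

Call:
step_arm(series=[[0, 0, 0, 0, 0, 0, 0], [0, 0, 0, 0, 0, 0, 0], [0, 0, 0, 0, 0, 0, 0]])

```text
time_s: 7.85
eef_pos: [0.532, 0.1251, 0.163]
orientation: [3.13, 0.271, 0.0]
wrist_force: [-0.0, 0.3, -2.0]
gripper_width: 0.0093
```

```bash
cat > look.py <<'E'
import sys
from h import *
i=sys.argv[1]
go([.531,.1265,.13],10)
s=get_state();C=s["eef_pos"]*[1,1,0];zc=s["eef_pos"][2]+.0068
M=R.from_rotvec(s["orientation"]).as_matrix();x=M[:,0]*[1,1,0]
out=[];th=np.linspace(0,6.28,40)
for n in("scene","top"):
    p,d=camera(n);cv2.imwrite(f"pics/{n}{i}.png",p);np.save(f"pics/{n}{i}.npy",d)
    c=proj(n,[.531,.1265,.12])[0].astype(int);c0,r0=c-25;k=8
    o=cv2.resize(p[r0:r0+50,c0:c0+50],None,fx=k,fy=k,interpolation=cv2.INTER_CUBIC);o2=o.copy()
    def dr(P,col):
        q=(proj(n,P)-[c0,r0]+.5)*k-.5;cv2.polylines(o2,[np.round(q).astype(int)],True,col,1)
    dr([C+[.015*np.cos(t),.015*np.sin(t),zc] for t in th],(0,255,0))
    dr([C+.0075*x+[0,0,zc-.02],C+.0075*x+[0,0,zc-.03],C+[0,0,zc-.035],C-.0075*x+[0,0,zc-.03],C-.0075*x+[0,0,zc-.02]],(0,0,255))
    dr([[.531+.012*np.cos(t),.1265+.012*np.sin(t),.094] for t in th],(255,0,0))
    out.append(np.hstack([o,o2]))
cv2.imwrite(f"pics/l{i}.png",np.vstack(out)[:, :]); cv2.imwrite(f"pics/l{i}.png",cv2.resize(np.vstack(out),(600,600)))
E
python3 look.py 8
```

```text
t 7.85 pos [0.532  0.1251 0.163 ] yaw 9.91 shift [-0.0007 -0.0015  0.033 ] turn [ 0.   -0.   -0.09] F [-0.04  0.28 -2.  ] M [0.031 0.018 0.019] w 0.0093 q [ 0.103  0.091  1.838 -0.     1.212  1.5  ]
```

View pics/l8.png

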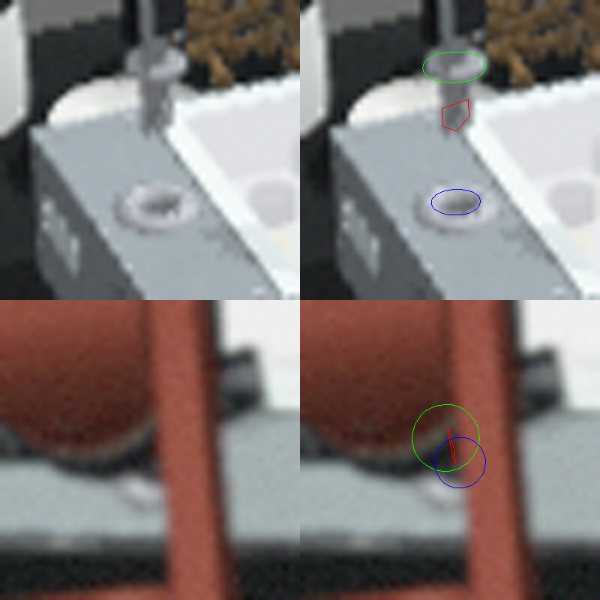

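Call:
step_arm(series=[[0, -0.001, 0.015, 0, 0, 0, 0], [0, -0.001, 0.03, 0, 0, 0, 0], [0, -0.001, 0.038, 0, 0, 0, 0], [0, -0.001, 0.042, 0, 0, 0, 0], [0, -0.001, 0.044, 0, 0, 0, 0], [0, -0.001, 0.044, 0, 0, 0, 0]])

```text
time_s: 8.55
eef_pos: [0.5316, 0.1271, 0.1187]
orientation: [3.13, 0.274, -0.001]
wrist_force: [0.2, -0.3, -1.7]
gripper_width: 0.0096
```

```bash
python3 look.py 9
```

```text
t 8.55 pos [0.5316 0.1271 0.1187] yaw 10.01 shift [-0.0007  0.0004 -0.0113] turn [0.   0.03 0.01] F [ 0.21 -0.26 -1.72] M [-0.024 -0.046 -0.007] w 0.0096 q [ 0.106  0.143  1.871 -0.     1.128  1.502]
```

View pics/l9.png

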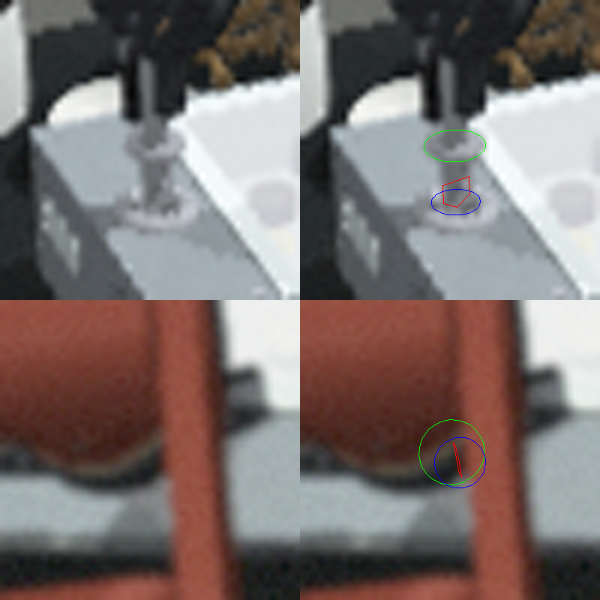

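Call:
step_arm(series=[[0.001, 0.001, 0, 0, 0, 0, 0], [0.001, 0.001, 0.003, 0, 0, 0, 0], [0.001, 0.001, 0.005, 0, 0, 0, 0], [0.001, 0.001, 0.005, 0, 0, 0, 0]])

```text
time_s: 9.05
eef_pos: [0.5328, 0.1263, 0.1141]
orientation: [-3.129, -0.274, 0.0]
wrist_force: [-1.5, 0.7, -1.4]
gripper_width: 0.0093
```

```bash
python3 look.py 10
```

```text
t 9.05 pos [0.5328 0.1263 0.1141] yaw 10.0 shift [-0.0017 -0.0005 -0.0159] turn [-0.01  0.01  0.  ] F [-1.48  0.65 -1.35] M [ 0.065  0.201 -0.002] w 0.0093 q [0.104 0.151 1.872 0.    1.119 1.501]
```

View pics/l10.png

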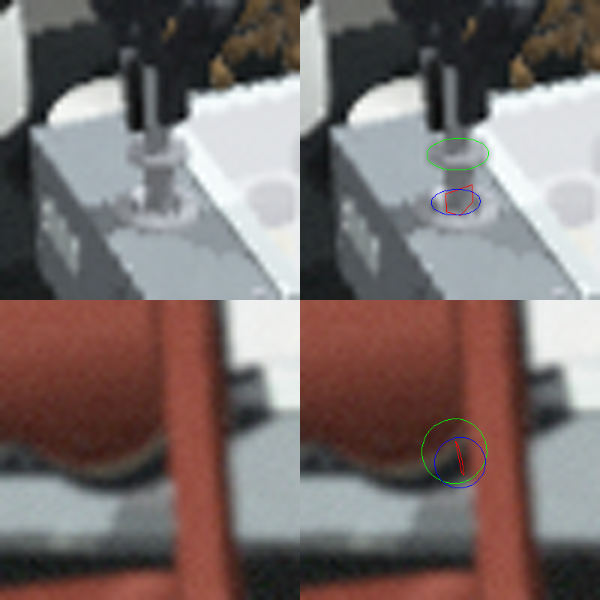

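Call:
step_arm(series=[[-0.001, 0, 0, 0, 0, 0, 0], [-0.001, 0, 0.002, 0, 0, 0, 0], [-0.001, 0, 0.004, 0, 0, 0, 0], [-0.001, 0, 0.004, 0, 0, 0, 0], [-0.001, 0, 0.004, 0, 0, 0, 0]])

```text
time_s: 9.65
eef_pos: [0.5321, 0.1262, 0.1098]
orientation: [-3.129, -0.274, -0.001]
wrist_force: [1.5, 0.2, -3.0]
gripper_width: 0.0096
```

```bash
cat > st.py <<'E'
from h import *
go([.532,.1265,.0872],10)
E
python3 st.py
```

```text
t 9.65 pos [0.5321 0.1262 0.1098] yaw 10.0 shift [-0.     -0.0004  0.0226] turn [-0.01 -0.02 -0.  ] F [ 1.52  0.22 -2.99] M [ 0.106 -0.182 -0.015] w 0.0096 q [0.104 0.154 1.877 0.    1.11  1.501]
```

Call:
step_arm(series=[[0.0005, 0, 0.002, 0, 0, 0, 0], [0.0005, 0, 0.004, 0, 0, 0, 0], [0.0005, 0, 0.006, 0, 0, 0, 0], [0.0005, 0, 0.006, 0, 0, 0, 0]])

```text
time_s: 10.05
eef_pos: [0.5323, 0.1264, 0.1038]
orientation: [-3.129, -0.274, 0.0]
wrist_force: [-0.5, 1.3, -1.0]
gripper_width: 0.0097
```

```bash
python3 st.py
```

```text
t 10.05 pos [0.5323 0.1264 0.1038] yaw 10.0 shift [-0.0003 -0.0002  0.0166] turn [-0.03  0.01 -0.  ] F [-0.49  1.29 -0.98] M [0.176 0.007 0.038] w 0.0097 q [0.105 0.163 1.88  0.    1.099 1.501]
```

Call:
step_arm(series=[[0, -0.001, 0, 0, 0, 0, 0], [0, -0.001, 0.001, 0, 0, 0, 0], [0, -0.001, 0.002, 0, 0, 0, 0], [0, -0.001, 0.002, 0, 0, 0, 0]])

```text
time_s: 10.45
eef_pos: [0.5321, 0.1272, 0.1018]
orientation: [-3.129, -0.274, 0.0]
wrist_force: [0.3, 0.3, -0.9]
gripper_width: 0.0095
```

```bash
python3 st.py
```

```text
t 10.45 pos [0.5321 0.1272 0.1018] yaw 10.0 shift [-0.0002  0.0007  0.0146] turn [-0.01  0.01  0.  ] F [ 0.27  0.33 -0.94] M [0.194 0.018 0.02 ] w 0.0095 q [0.106 0.166 1.881 0.    1.095 1.502]
```

Call:
step_arm(series=[[0, -0.001, 0, 0, 0, 0, 0], [0, -0.001, 0.001, 0, 0, 0, 0], [0, -0.001, 0.001, 0, 0, 0, 0]])

```text
time_s: 10.75
eef_pos: [0.5321, 0.1281, 0.1011]
orientation: [3.129, 0.274, 0.0]
wrist_force: [-0.4, -0.3, 0.7]
gripper_width: 0.0094
```

```bash
python3 st.py
```

```text
t 10.75 pos [0.5321 0.1281 0.1011] yaw 10.01 shift [-0.0004  0.0015  0.0139] turn [ 0.01 -0.    0.01] F [-0.44 -0.31  0.69] M [-0.     0.101 -0.027] w 0.0094 q [ 0.108  0.167  1.881 -0.     1.094  1.504]
```

Call:
step_arm(series=[[0, 0, 0.001, 0, 0, 0, 0], [0, 0, 0.001, 0, 0, 0, 0], [0, 0, 0.001, 0, 0, 0, 0]])

```text
time_s: 11.05
eef_pos: [0.5322, 0.1281, 0.1003]
orientation: [3.13, 0.274, 0.0]
wrist_force: [0.3, 0.7, 1.0]
gripper_width: 0.0092
```

```bash
python3 st.py
```

```text
t 11.05 pos [0.5322 0.1281 0.1003] yaw 10.0 shift [-0.0005  0.0016  0.0131] turn [ 0.01 -0.01  0.  ] F [0.32 0.67 0.96] M [-0.021  0.189  0.007] w 0.0092 q [ 0.108  0.168  1.881 -0.     1.092  1.504]
```

Call:
step_arm(series=[[0, 0, 0.001, 0, 0, 0, 0], [0, 0, 0.001, 0, 0, 0, 0], [0, 0, 0.001, 0, 0, 0, 0]])

```text
time_s: 11.35
eef_pos: [0.5323, 0.1281, 0.0993]
orientation: [3.13, 0.274, 0.001]
wrist_force: [-1.1, -0.1, 3.0]
gripper_width: 0.0095
```

```bash
python3 st.py
```

```text
t 11.35 pos [0.5323 0.1281 0.0993] yaw 10.0 shift [-0.0006  0.0015  0.0121] turn [ 0.   -0.02  0.  ] F [-1.14 -0.06  3.02] M [-0.082  0.224  0.013] w 0.0095 q [ 0.108  0.17   1.882 -0.     1.09   1.504]
```

Call:
step_arm(series=[[-0.0005, 0, 0.0003, 0, 0, -3, 0], [-0.0005, 0, 0.0003, 0, 0, -6, 0], [-0.0005, 0, 0.0003, 0, 0, -10, 0], [-0.0005, 0, 0.0003, 0, 0, -10, 0]])

```text
time_s: 11.75
eef_pos: [0.5323, 0.1279, 0.0992]
orientation: [3.093, 0.545, 0.002]
wrist_force: [-0.8, -0.9, 4.3]
gripper_width: 0.0092
```

```bash
python3 st.py
```

```text
t 11.75 pos [0.5323 0.1279 0.0992] yaw 20.0 shift [-0.0008  0.0012  0.012 ] turn [ 0.04 -0.09 10.  ] F [-0.83 -0.88  4.3 ] M [-0.116  0.051 -0.035] w 0.0092 q [ 1.080e-01  1.690e-01  1.883e+00 -1.000e-03  1.088e+00  1.330e+00]
```

Call:
step_arm(series=[[0, 0, 0, 0, 0, -3, 0], [0, 0, 0, 0, 0, -6, 0], [0, 0, 0, 0, 0, -10, 0], [0, 0, 0, 0, 0, -10, 0]])

```text
time_s: 12.15
eef_pos: [0.5323, 0.128, 0.0991]
orientation: [3.035, 0.811, 0.002]
wrist_force: [0.3, -0.6, 3.8]
gripper_width: 0.0094
```

```bash
python3 st.py
```

```text
t 12.15 pos [0.5323 0.128  0.0991] yaw 29.92 shift [-0.001   0.0012  0.0119] turn [ 0.03 -0.09 19.92] F [ 0.26 -0.56  3.79] M [-0.127 -0.047 -0.026] w 0.0094 q [ 0.108  0.169  1.883 -0.     1.088  1.157]
```

Call:
step_arm(series=[[0, 0.0005, 0, 0, 0, -3, 0], [0, 0.0005, 0, 0, 0, -6, 0], [0, 0.0005, 0, 0, 0, -10, 0], [0, 0.0005, 0, 0, 0, -10, 0]])

```text
time_s: 12.55
eef_pos: [0.5314, 0.1281, 0.0982]
orientation: [-2.952, -1.071, 0.001]
wrist_force: [-0.0, 2.3, 0.9]
gripper_width: 0.0092
```

```bash
python3 st.py
```

```text
t 12.55 pos [0.5314 0.1281 0.0982] yaw 39.86 shift [-0.0006  0.0016  0.011 ] turn [-7.000e-02  2.000e-02  2.986e+01] F [-0.04  2.3   0.86] M [0.305 0.042 0.04 ] w 0.0092 q [1.070e-01 1.700e-01 1.884e+00 1.000e-03 1.088e+00 9.820e-01]
```

Call:
step_arm(series=[[0, 0, 0, 0, 0, -3, 0], [0, 0, 0, 0, 0, -6, 0], [0, 0, 0, 0, 0, -10, 0], [0, 0, 0, 0, 0, -10, 0]])

```text
time_s: 12.95
eef_pos: [0.5311, 0.1278, 0.0976]
orientation: [-2.848, -1.323, 0.002]
wrist_force: [0.0, 0.2, -1.7]
gripper_width: 0.0093
```

```bash
python3 st.py
```

```text
t 12.95 pos [0.5311 0.1278 0.0976] yaw 49.84 shift [-0.0004  0.0015  0.0104] turn [-0.06  0.06 39.84] F [ 0.04  0.25 -1.72] M [ 0.145 -0.042 -0.066] w 0.0093 q [1.070e-01 1.700e-01 1.884e+00 1.000e-03 1.088e+00 8.080e-01]
```

Call:
step_arm(series=[[0, 0, 0.001, 0, 0, 0, 0], [0, 0, 0.002, 0, 0, 0, 0], [0, 0, 0.003, 0, 0, 0, 0], [0, 0, 0.003, 0, 0, 0, 0]])

```text
time_s: 13.35
eef_pos: [0.5315, 0.1275, 0.0953]
orientation: [-2.848, -1.327, 0.001]
wrist_force: [-0.3, -0.8, -2.1]
gripper_width: 0.0093
```

```bash
python3 st.py
```

```text
t 13.35 pos [0.5315 0.1275 0.0953] yaw 49.96 shift [-0.0005  0.001   0.0081] turn [-1.000e-02  4.000e-02  3.996e+01] F [-0.32 -0.79 -2.08] M [0.013 0.035 0.004] w 0.0093 q [ 0.107  0.174  1.885 -0.     1.083  0.806]
```

It has found the slot: no resistance 4 mm past the stop. Lowering further.

Call:
step_arm(series=[[0, 0, 0.001, 0, 0, 0, 0], [0, 0, 0.002, 0, 0, 0, 0], [0, 0, 0.003, 0, 0, 0, 0], [0, 0, 0.004, 0, 0, 0, 0], [0, 0, 0.005, 0, 0, 0, 0], [0, 0, 0.005, 0, 0, 0, 0]])

```text
time_s: 13.95
eef_pos: [0.5317, 0.1276, 0.0905]
orientation: [-2.847, -1.328, 0.0]
wrist_force: [0.1, -0.8, -2.1]
gripper_width: 0.0095
```

```bash
python3 st.py
```

```text
t 13.95 pos [0.5317 0.1276 0.0905] yaw 50.0 shift [-0.0007  0.001   0.0033] turn [-1.e-02  1.e-02  4.e+01] F [ 0.13 -0.79 -2.11] M [0.098 0.089 0.002] w 0.0095 q [0.107 0.181 1.888 0.    1.073 0.805]
```

Call:
step_arm(series=[[0, 0, 0.001, 0, 0, 0, 0], [0, 0, 0.002, 0, 0, 0, 0], [0, 0, 0.003, 0, 0, 0, 0], [0, 0, 0.003, 0, 0, 0, 0], [0, 0, 0.003, 0, 0, 0, 0]])

```text
time_s: 14.45
eef_pos: [0.5317, 0.1276, 0.0875]
orientation: [-2.847, -1.328, 0.0]
wrist_force: [-0.7, 0.7, -2.0]
gripper_width: 0.0092
```

```bash
python3 st.py
```

```text
t 14.45 pos [0.5317 0.1276 0.0875] yaw 50.0 shift [-0.0007  0.001   0.0003] turn [-1.e-02  1.e-02  4.e+01] F [-0.74  0.66 -2.04] M [0.145 0.139 0.016] w 0.0092 q [0.107 0.185 1.889 0.    1.068 0.805]
```

Call:
step_arm(series=[[0, -0.0005, 0.0005, 0, 0, 0, 0], [0, -0.0005, 0.001, 0, 0, 0, 0], [0, -0.0005, 0.001, 0, 0, 0, 0]])

```text
time_s: 14.75
eef_pos: [0.5317, 0.1278, 0.0872]
orientation: [2.847, 1.328, 0.0]
wrist_force: [-0.5, 0.4, 1.6]
gripper_width: 0.0092
```

```bash
python3 look.py 11
```

```text
t 14.75 pos [0.5317 0.1278 0.0872] yaw 50.01 shift [-0.0014  0.0003 -0.0428] turn [ 2.000e-02 -1.000e-02  4.001e+01] F [-0.47  0.39  1.61] M [-0.097  0.246 -0.019] w 0.0092 q [ 0.108  0.185  1.89  -0.     1.066  0.806]
```

View pics/l11.png

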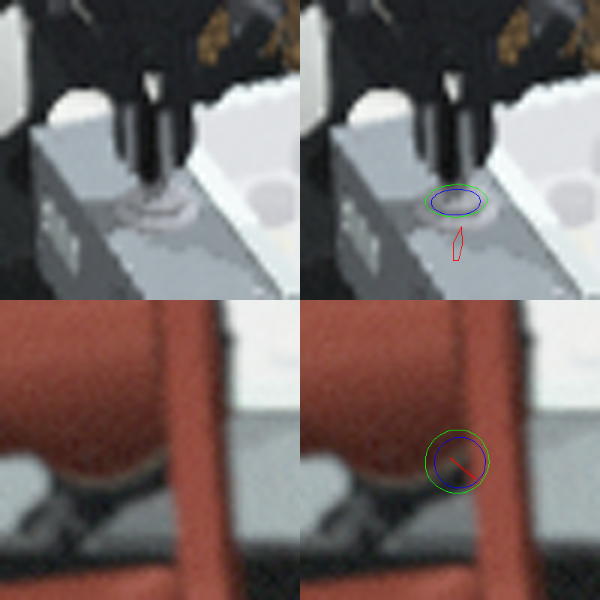

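Call:
step_arm(series=[[0, -0.0003, 0, 0, 0, 0, 0], [0, -0.0003, 0, 0, 0, 0, 0], [0, -0.0003, 0, 0, 0, 0, 0], [0, -0.0003, 0, 0, 0, -3, 0], [0, -0.0003, 0, 0, 0, -6, 0], [0, -0.0003, 0, 0, 0, -10, 0], [0, -0.0003, 0, 0, 0, -15, 0], [0, -0.0003, 0, 0, 0, -15, 0]])

```text
time_s: 15.65
eef_pos: [0.5317, 0.1283, 0.0872]
orientation: [2.65, 1.688, 0.002]
wrist_force: [-0.4, 0.4, 4.2]
gripper_width: 0.0094
```

```bash
python3 st.py
```

```text
t 15.65 pos [0.5317 0.1283 0.0872] yaw 64.98 shift [-0.0016  0.001  -0.    ] turn [ 2.000e-02 -7.000e-02  5.498e+01] F [-0.35  0.44  4.21] M [-0.01   0.231 -0.014] w 0.0094 q [0.108 0.185 1.89  0.    1.065 0.545]
```

Call:
step_arm(series=[[0, -0.0005, -0.0002, 0, 0, -4, 0], [0, -0.0005, -0.0002, 0, 0, -8, 0], [0, -0.0005, -0.0002, 0, 0, -13, 0], [0, -0.0005, -0.0002, 0, 0, -18, 0], [0, -0.0005, -0.0002, 0, 0, -22, 0], [0, -0.0005, -0.0002, 0, 0, -22, 0]])

```text
time_s: 16.25
eef_pos: [0.5318, 0.1283, 0.0872]
orientation: [2.28, 2.159, 0.003]
wrist_force: [0.5, -0.3, 1.0]
gripper_width: 0.0096
```

```bash
python3 st.py
```

```text
t 16.25 pos [0.5318 0.1283 0.0872] yaw 86.9 shift [-0.0018  0.0003  0.    ] turn [ 0.11 -0.11 76.9 ] F [ 0.55 -0.25  1.04] M [-0.2   -0.233 -0.042] w 0.0096 q [ 0.109  0.184  1.891 -0.     1.064  0.163]
```

Call:
step_arm(series=[[0, 0, 0, 0, 0, -4, 0], [0, 0, 0, 0, 0, -8, 0], [0, 0, 0, 0, 0, -12, 0], [0, 0, 0, 0, 0, -16, 0], [0, 0, 0, 0, 0, -20, 0], [0, 0, 0, 0, 0, -20, 0]])

```text
time_s: 16.85
eef_pos: [0.5318, 0.1284, 0.0872]
orientation: [1.871, 2.522, 0.003]
wrist_force: [1.4, -1.6, 1.5]
gripper_width: 0.0095
```

```bash
python3 look.py 12
```

```text
t 16.85 pos [0.5318 0.1284 0.0872] yaw 106.86 shift [-0.0016 -0.0013 -0.0428] turn [ 0.13 -0.1  96.86] F [ 1.41 -1.64  1.52] M [-0.105 -0.355  0.036] w 0.0095 q [ 0.109  0.184  1.891 -0.     1.064 -0.186]
```

View pics/l12.png

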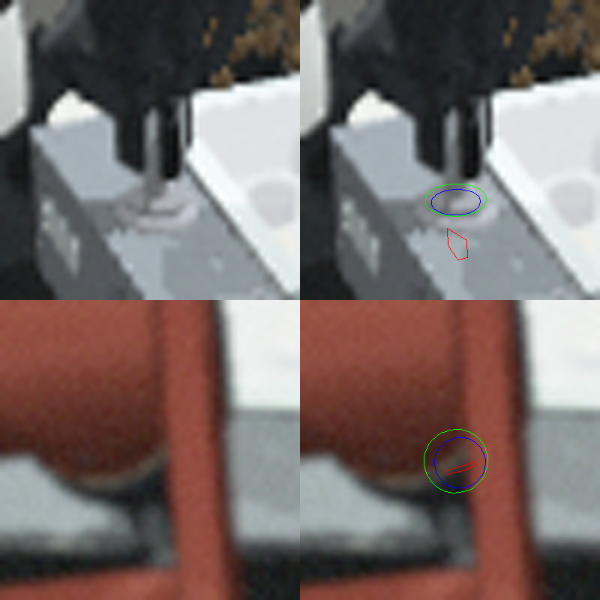

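```bash
python3 - <<'E'
from h import *
o=[]
for i in(11,12):
    a=cv2.imread(f"pics/scene{i}.png")[150:250,225:325];o.append(cv2.resize(a,(400,400),interpolation=2))
cv2.imwrite("pics/cmp.png",np.hstack(o))
d=np.load("pics/scene12.npy")
for (c,r) in((305,200),(300,195),(290,185),(300,205)):
    q,v=ray("scene",[(c,r)]);print((c,r),np.round(q+v[0]*d[r,c],3))
E
```

```text
(305, 200) [0.648 0.032 0.089]
(300, 195) [0.65  0.066 0.086]
(290, 185) [0.645 0.123 0.09 ]
(300, 205) [0.63  0.027 0.08 ]
```

View pics/cmp.png

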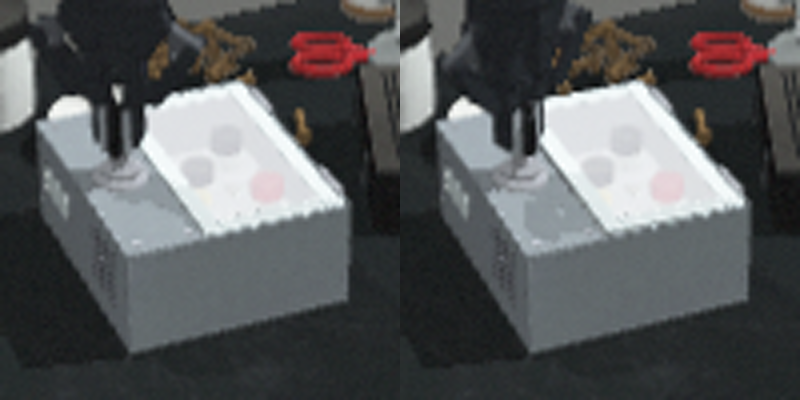

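Call:
step_arm(series=[[-0.0004, 0.0004, 0, 0, 0, -3, 0], [-0.0004, 0.0004, 0, 0, 0, -6, 0], [-0.0004, 0.0004, 0, 0, 0, -9, 0], [-0.0004, 0.0004, 0, 0, 0, -9, 0]])

```text
time_s: 17.35
eef_pos: [0.532, 0.1285, 0.0872]
orientation: [1.667, 2.662, 0.003]
wrist_force: [2.8, 0.7, 1.1]
gripper_width: 0.0095
```

```bash
cat >look2.py <<'E'
import sys
from h import *
go([.532,.128,.0872],115)
p,d=camera("scene");cv2.imwrite(f"pics/scene{sys.argv[1]}.png",p);np.save(f"pics/scene{sys.argv[1]}.npy",d)
o=[cv2.resize(q[150:250,225:325],(400,400),interpolation=2) for q in(cv2.imread("pics/scene11.png"),p)]
cv2.imwrite(f"pics/cmp{sys.argv[1]}.png",np.hstack(o))
E
python3 look2.py 13
```

```text
t 17.35 pos [0.532  0.1285 0.0872] yaw 115.89 shift [-0.0005 -0.0002  0.    ] turn [ 0.11 -0.    0.89] F [2.76 0.74 1.09] M [ 0.154 -0.425 -0.009] w 0.0095 q [ 1.080e-01  1.850e-01  1.890e+00  1.000e-03  1.065e+00 -3.440e-01]
```

View pics/cmp13.png

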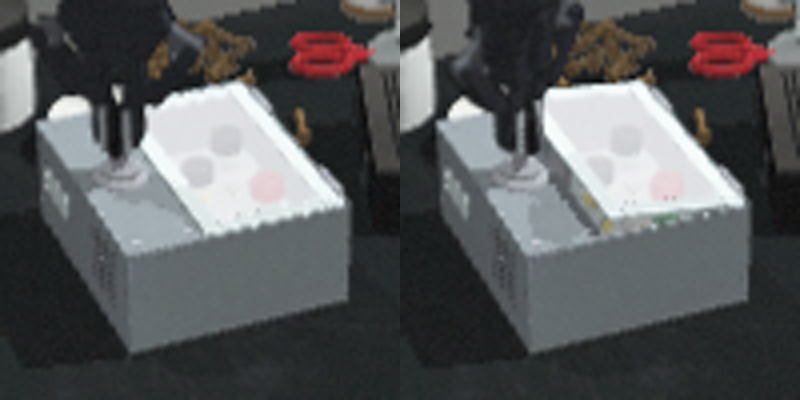

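The hatch has sprung ajar. I'll relax the load, open, then lift clear.

Call:
step_arm(series=[[-0.0003, 0.0007, -0.0003, 0, 0, 0, 0], [-0.0003, 0.0007, -0.0003, 0, 0, 0, 0.2], [-0.0003, 0.0007, -0.0003, 0, 0, 0, 0.35], [-0.0003, 0.0007, -0.0003, 0, 0, 0, 0.4], [-0.0003, 0.0007, -0.0003, 0, 0, 0, 0.4], [-0.0003, 0.0007, -0.0003, 0, 0, 0, 0.4]])

```text
time_s: 18.0
eef_pos: [0.5316, 0.128, 0.0868]
orientation: [-1.665, -2.664, 0.001]
wrist_force: [-0.1, 0.1, -0.6]
gripper_width: 0.034
```

```bash
python3 look2.py 14
```

```text
t 18.0 pos [0.5316 0.128  0.0868] yaw 116.0 shift [-0.0002  0.0004 -0.0004] turn [-0.06 -0.01  1.  ] F [-0.06  0.09 -0.63] M [ 0.053  0.011 -0.008] w 0.034 q [ 0.108  0.186  1.889 -0.     1.067 -0.346]
```

View pics/cmp14.png

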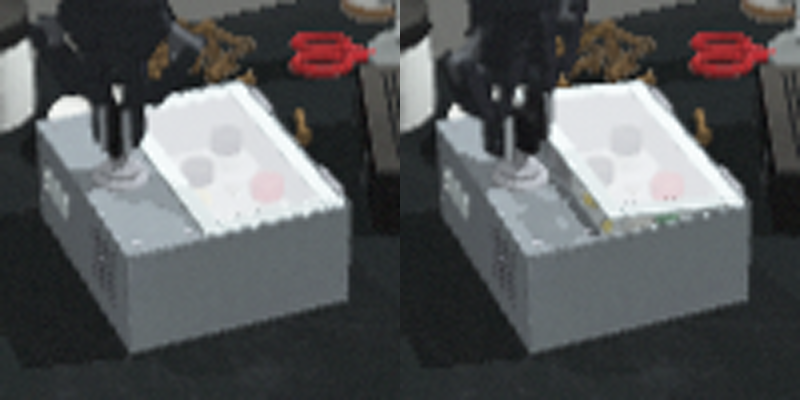

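Released, with no contact force. Lifting straight up.

Call:
step_arm(series=[[0, 0, -0.01, 0, 0, 0, 0.4], [0, 0, -0.025, 0, 0, 0, 0.4], [0, 0, -0.05, 0, 0, 0, 0.4], [0, 0, -0.08, 0, 0, 0, 0.4], [0, 0, -0.12, 0, 0, 0, 0.4], [0, 0, -0.12, 0, 0, 0, 0.4], [0, 0, -0.12, 0, 0, 0, 0.4]])

```text
time_s: 18.75
eef_pos: [0.5337, 0.1283, 0.2106]
orientation: [1.662, 2.66, 0.006]
wrist_force: [-0.1, 0.4, -0.6]
gripper_width: 0.0342
```

```bash
python3 look2.py 15
```

```text
t 18.75 pos [0.5337 0.1283 0.2106] yaw 116.0 shift [ 0.0007 -0.0023  0.1233] turn [0.31 0.11 1.  ] F [-0.1   0.36 -0.57] M [ 0.019  0.013 -0.019] w 0.0342 q [ 0.108  0.046  1.793 -0.     1.297 -0.346]
```

View pics/cmp15.png

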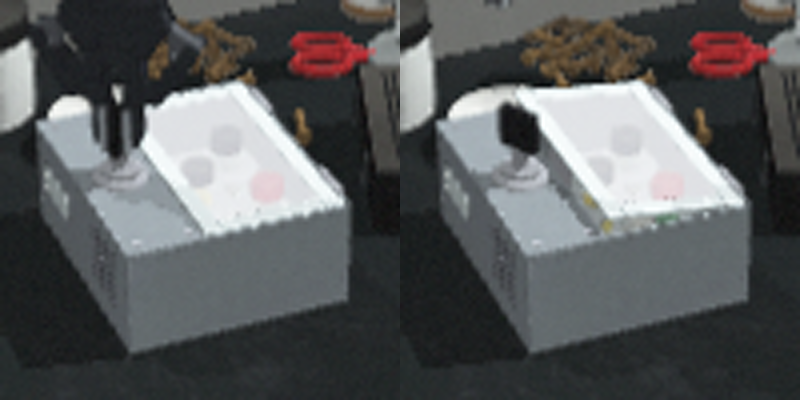

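```bash
python3 - <<'E'
from h import *
d=np.load("pics/scene15.npy")
r0,r1,c0,c1=172,202,246,264
uv=[(c,r) for r in range(r0,r1) for c in range(c0,c1)]
o,v=ray('scene',uv);P=(o+v*d[r0:r1,c0:c1].ravel()[:,None]).reshape(r1-r0,c1-c0,3)
for r in range(r0,r1,2):print(r,' '.join('%4d'%z for z in P[r-r0,:,2]*1000))
G=P[(P[...,2]>.12)&(P[...,2]<.17)];print(G.mean(0),G[:,2].max(),np.percentile(G[:,2],95))
step=get_state();print(step["time_s"],step["qvel"].max())
E
```

```text
172   31   28   25   29   27   28   26   26  106  103  102  102   99  102  104  102   98  101
174   17   20   24   22   19   17   22   23  104  102  103  106  102  100   97   99  100   95
176   15   18   19  145  146  146  144  148  145   85  101  103  102  104  103   99  100  103
178   91   88   88  137  139  139  143  143  145  148  147  144  143  102  104   99  100  101
180   90   87   89   86  133  132  135  137  138  140  145  143  139  136  105  102  105  102
182   90   89   84   86  123  123  130  130  131  129  133  135  135  131   99  106  104  100
184   90   90   89   89  119  115  121  120  124  125  129  129  127  125   57   51  104  104
186   90   87   90   89   87   87  110  114  114  120  118  124  121  121   45   44   97  101
188   87   88   87   87   88   87   90  111  109  111  111  114  112   89   89   37   89   94
190   89   87   90   88   94   99   99  100  104  103  103  101   98   93   88   91   85   90
192   89   87   92   90   95  100   99   97   95  101  100   98   99   98   93   92   87   86
194   89   90   90   94   94   90   91   95   97   97   95   90   94  915   90   92   86   84
196   87   87   86   89   90   92   91   92   90   95   92   90   91   89   89   90   85   88
198   87   88   89   87   85   89   90   87   87   83   88   90   89   86   88   87   91   90
200   81   89   90   88   89   88   91   85   87   89   84   86   86   86   87   88   88   86
[0.53002968 0.12296565 0.13553056] 0.14907090578033355 0.14793832777047822
18.8 0.0380436463692016
```

```bash
python3 -c "
from station import *
print(close_job())"
```

```text
the job is handed in; nothing more can be done
None
```

The hatch is ajar, the key stands home in the lock and is let go, and the job was handed in at about 18.8 s. No verdict was reported.

**What I did:** I lifted the key out of its stand and lowered it into the lock. Pressing with about 5–6 N, I turned it counter-clockwise until it found the slot, about 0.75–0.9 rad counter-clockwise of the lock's x. One continuous sweep was enough, so I did not need to turn it back and forth. The key then sank with no resistance and touched bottom at the height worked out for home. I held it there with the hatch still shut, then turned it on to about 2.07 rad. The hatch sprang up and I released the key.

**Last checks:**
- **Key:** the top of the grip reads about 0.146 m, which is the height expected when it is home, and it looks upright. I did not measure its tilt or sideways offset separately.
- **Hatch:** the front edge reads about 0.104 m, which matches fully ajar.
- **Robot:** the gripper is about 90 mm clear of the key, and the wrist force is near zero.
- **Forces:** bearing force on the lock, as read at the end of each move, stayed at about 6 N or less.
- **Bystanders:** the arm went nowhere near them, but I did not measure their positions again at the end.

**What disagreed:**
- The fingertips sat about 27 mm above the reported tool point, so I set the grasp height from the images.
- The two cameras put the lock 3–5 mm apart. I started from a point between them, then centred the key by feel on the contact forces.
- At 1.92 rad the hatch was still shut, and it opened only after a further 9°.

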